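Load the matching sleeve into the wash basket and hang it on the dip washer

TASK

Find the new steel sleeve on the sloped rack that is the same length as the worn one standing in the blue job tray, and set it down inside the wash basket while the basket stands on the bench, without dropping it. Then hang the basket with the sleeve in it by its red crossbar on the dip washer's hook, so that it hangs freely and at rest. Leave the other sleeves on their pegs and do not disturb anything else on the bench.

Things in the scene. Friction and masses are not known exactly. Their poses are not given: they have to be found in the camera images.
- sleeve_a: bright steel sleeve, a plain tube 75 mm long, 40 mm outside and 30 mm inside diameter, about 0.32 kg, on any peg of the rack; origin at the centre of the end on the rack plate, z along its axis towards the free upper end (about 27 degrees from vertical while on the rack, give or take 3 degrees of play)
- sleeve_b: bright steel sleeve, a plain tube 90 mm long, 40 mm outside and 30 mm inside diameter, about 0.39 kg, on any peg of the rack; origin at the centre of the end on the rack plate, z along its axis towards the free upper end (about 27 degrees from vertical while on the rack, give or take 3 degrees of play)
- sleeve_c: bright steel sleeve, a plain tube 105 mm long, 40 mm outside and 30 mm inside diameter, about 0.45 kg, on any peg of the rack; origin at the centre of the end on the rack plate, z along its axis towards the free upper end (about 27 degrees from vertical while on the rack, give or take 3 degrees of play)
- sleeve_d: bright steel sleeve, a plain tube 120 mm long, 40 mm outside and 30 mm inside diameter, about 0.52 kg, on any peg of the rack; origin at the centre of the end on the rack plate, z along its axis towards the free upper end (about 27 degrees from vertical while on the rack, give or take 3 degrees of play)
- sleeve_a_mid (a point): point on the axis of the 75 mm sleeve, half way along
- sleeve_b_mid (a point): point on the axis of the 90 mm sleeve, half way along
- sleeve_c_mid (a point): point on the axis of the 105 mm sleeve, half way along
- sleeve_d_mid (a point): point on the axis of the 120 mm sleeve, half way along
- worn_a: old worn sleeve, brown copper colour, 75 mm long, 40 mm outside diameter, standing upright, fixed; one of four: one stands in the blue job tray, the other three, which do not matter, in the black scrap bin next to it; origin at the centre of its lower end
- worn_b: old worn sleeve, brown copper colour, 90 mm long, 40 mm outside diameter, standing upright, fixed; one of four: one stands in the blue job tray, the other three, which do not matter, in the black scrap bin next to it; origin at the centre of its lower end
- worn_c: old worn sleeve, brown copper colour, 105 mm long, 40 mm outside diameter, standing upright, fixed; one of four: one stands in the blue job tray, the other three, which do not matter, in the black scrap bin next to it; origin at the centre of its lower end
- worn_d: old worn sleeve, brown copper colour, 120 mm long, 40 mm outside diameter, standing upright, fixed; one of four: one stands in the blue job tray, the other three, which do not matter, in the black scrap bin next to it; origin at the centre of its lower end
- rack: green sloped rack, fixed: a plate 340 mm wide, 110 mm deep, leaning 27 degrees to its front (-x, towards the robot), with four wooden pegs square to it in a row along y, 75 mm apart (y = +-37.5 and +-112.5 mm), 27 mm thick, 45 mm long, roots at x = 0, 85 mm above the bench. A sleeve comes off only along its peg, by 45 mm or more. Origin on the bench under the plate's middle
- basket: wire wash basket on the bench, 200 (x) x 140 mm (y), 0.35 kg; walls 60 mm high, 4 mm thick; floor 4 mm, on it two 8 mm rods along x at y = +-16 mm (tops 12 mm up) that cradle a sleeve lying along x. Stiff handle across it at x = 0: uprights 18 mm wide at y = +-67 mm and a red crossbar on top, below which a sleeve must go in at a slant. Both halves are alike. Origin: centre of the underside, z up
- basket_bar (a point): middle of the underside of the basket's red crossbar, 145 mm above the basket's underside; axes as the basket's. The bar runs along y, 140 mm long, flat-sided, 10 mm thick (x) and 30 mm high, so its top is 175 mm above the basket's underside
- washer: bench dip washer, fixed: blue tank cabinet on its -y side (beginning 185 mm from the hook, 267 mm high, lid grip to 300 mm), a column 365 mm high carrying a level hook arm that points to the robot (-x), and under the arm a drain tray 240 x 220 mm, 22 mm high. Origin on the bench straight under the hook seat; x from seat to column
- hook_seat (a point): top of the hook arm, a round 12 mm steel bar, where the crossbar should rest, 211 mm above the bench; axes as the washer's. The arm runs along x, level from 45 mm in front (-x) of this point to a collar 136 mm behind it; the column's bracket begins 146 mm behind. The tip, turned up, ends 66 mm in front of this point and 30 mm above it
- job_tray: blue plastic job tray at the back of the bench, 100 x 120 mm, 18 mm high, with the worn sleeve to be replaced standing in its middle; origin at the centre of its underside
- oil_can: red pump oil can, 72 mm across, 90 mm high body with a thin brass spout rising to 170 mm, on the right in front; origin at the centre of its underside; loose, to be left alone
- clamp: blue C-clamp lying flat, about 195 x 110 mm, 18 mm high, in front of the rack; origin at its centre on the bench; loose, to be left alone
- hammer: hammer lying flat, 260 mm long, left in front; origin at the middle of its underside; loose, to be left alone
- wire_wheel: wire brush wheel lying flat, 110 mm across, 22 mm high, close in front of the robot; origin at the centre of its underside; loose, to be left alone
- carton: carton of cutters with a yellow lid, 100 x 70 x 45 mm, close in front of the robot; origin at the centre of its underside; loose, to be left alone
- grease_tin: grease tin with a yellow label, 70 mm across, 75 mm high, on the right in front; origin at the centre of its underside; loose, to be left alone
Things that resemble listed ones, but are neither listed nor needed, are in the scene too. What is shaped like the sleeve_c but green is not meant.

How it is judged:
On the way:
1. the new sleeve as long as the worn one in the job tray is in the basket, the basket still standing on the bench (((horizontal distance between worn_a and job_tray below 0.04 m and x of sleeve_a_mid in the frame of basket between -0.095 and 0.095 m and y of sleeve_a_mid in the frame of basket between -0.06 and 0.06 m and z of sleeve_a_mid in the frame of basket between 0 and 0.08 m) or (horizontal distance between worn_b and job_tray below 0.04 m and x of sleeve_b_mid in the frame of basket between -0.095 and 0.095 m and y of sleeve_b_mid in the frame of basket between -0.06 and 0.06 m and z of sleeve_b_mid in the frame of basket between 0 and 0.08 m) or (horizontal distance between worn_c and job_tray below 0.04 m and x of sleeve_c_mid in the frame of basket between -0.095 and 0.095 m and y of sleeve_c_mid in the frame of basket between -0.06 and 0.06 m and z of sleeve_c_mid in the frame of basket between 0 and 0.08 m) or (horizontal distance between worn_d and job_tray below 0.04 m and x of sleeve_d_mid in the frame of basket between -0.095 and 0.095 m and y of sleeve_d_mid in the frame of basket between -0.06 and 0.06 m and z of sleeve_d_mid in the frame of basket between 0 and 0.08 m)) and height (world z) of basket below 0.01 m and angle between basket's own z axis and vertical below 0.1 rad and contact force between the fingers and sleeve_a below 0.1 N and contact force between the fingers and sleeve_b below 0.1 N and contact force between the fingers and sleeve_c below 0.1 N and contact force between the fingers and sleeve_d below 0.1 N), for 0.2 s.
At the end, for the whole second after the job is handed in: Matching sleeve in the basket (its middle inside the walls, less than 80 mm up); basket hanging by its crossbar on the hook arm (bar middle within 35 mm sideways, 12 mm in height, between tip and column), under 20 degrees off upright, at rest; other sleeves within 25 mm of their start (((horizontal distance between worn_a and job_tray below 0.04 m and x of sleeve_a_mid in the frame of basket between -0.095 and 0.095 m and y of sleeve_a_mid in the frame of basket between -0.06 and 0.06 m and z of sleeve_a_mid in the frame of basket between 0 and 0.08 m) or (horizontal distance between worn_b and job_tray below 0.04 m and x of sleeve_b_mid in the frame of basket between -0.095 and 0.095 m and y of sleeve_b_mid in the frame of basket between -0.06 and 0.06 m and z of sleeve_b_mid in the frame of basket between 0 and 0.08 m) or (horizontal distance between worn_c and job_tray below 0.04 m and x of sleeve_c_mid in the frame of basket between -0.095 and 0.095 m and y of sleeve_c_mid in the frame of basket between -0.06 and 0.06 m and z of sleeve_c_mid in the frame of basket between 0 and 0.08 m) or (horizontal distance between worn_d and job_tray below 0.04 m and x of sleeve_d_mid in the frame of basket between -0.095 and 0.095 m and y of sleeve_d_mid in the frame of basket between -0.06 and 0.06 m and z of sleeve_d_mid in the frame of basket between 0 and 0.08 m)) and x of basket_bar in the frame of hook_seat between -0.045 and 0.115 m and y of basket_bar in the frame of hook_seat between -0.035 and 0.035 m and z of basket_bar in the frame of hook_seat between -0.012 and 0.012 m and contact force between basket and washer above 3 N and angle between basket's own z axis and vertical below 0.35 rad and linear speed of basket below 0.05 m/s and (horizontal distance between worn_a and job_tray below 0.04 m or distance of sleeve_a from where it was at the start of the episode below 0.025 m) and (horizontal distance between worn_b and job_tray below 0.04 m or distance of sleeve_b from where it was at the start of the episode below 0.025 m) and (horizontal distance between worn_c and job_tray below 0.04 m or distance of sleeve_c from where it was at the start of the episode below 0.025 m) and (horizontal distance between worn_d and job_tray below 0.04 m or distance of sleeve_d from where it was at the start of the episode below 0.025 m)); the robot touches nothing.
It fails at once if another thing on the bench is disturbed (oil can, clamp, hammer, wire wheel, carton or grease tin moved more than 25 mm) (distance of any of oil_can, clamp, hammer, wire_wheel, carton, grease_tin from where it was at the start of the episode above 0.025 m).
It fails at once if a sleeve that does not match is taken off its peg (moved more than 40 mm) ((not (horizontal distance between worn_a and job_tray below 0.04 m) and distance of sleeve_a from where it was at the start of the episode above 0.04 m) or (not (horizontal distance between worn_b and job_tray below 0.04 m) and distance of sleeve_b from where it was at the start of the episode above 0.04 m) or (not (horizontal distance between worn_c and job_tray below 0.04 m) and distance of sleeve_c from where it was at the start of the episode above 0.04 m) or (not (horizontal distance between worn_d and job_tray below 0.04 m) and distance of sleeve_d from where it was at the start of the episode above 0.04 m)).
It fails at once if a sleeve is dropped (falls free faster than 1.1 m/s, a fall of about 60 mm) ((linear speed of sleeve_a above 1.1 m/s and contact force between the fingers and sleeve_a below 0.5 N) or (linear speed of sleeve_b above 1.1 m/s and contact force between the fingers and sleeve_b below 0.5 N) or (linear speed of sleeve_c above 1.1 m/s and contact force between the fingers and sleeve_c below 0.5 N) or (linear speed of sleeve_d above 1.1 m/s and contact force between the fingers and sleeve_d below 0.5 N)).
It also fails if it takes over 72 s, if anything falls off the work surface, if the arm or the gripper's body presses on something with over 40 N, if the wrist force passes 120 N, or if a joint passes its speed limit or range.

ROBOT

A 6-joint arm with a two-finger parallel gripper is mounted at the origin on the work surface. World frame = base frame: x ahead of the robot, y to its left, z up, the work surface at z = 0. Lengths are in m, angles in rad, forces in N, time in s.
With the tool pointing down it reaches from about 0.425 to 1.125 m from the base axis. Payload 14.9 kg.
Tool frame: the origin (TCP) lies at the very end of the fingers, on their centre line; the grasp point (between the pads) lies ctrl.tcp_to_grasp behind it (ctrl.tcp_to_grasp is the distance from the TCP to the grasp point, in m); z points along the fingers, y is the line along which they close (so a half turn about z gives the same grasp; the last joint's range is limited). The gripper opens to 91 mm and grips with 3 to 60 N. Pads are 32 mm wide; open, the fingers measure 118 mm over their backs; the gripper's body (76 mm by 178 mm) begins 60 mm behind the grasp point.
Start: joints at [1.165, 0.379, 1.734, -0, 1.028, -0.033], TCP at [0.255, 0.652, 0.214] pointing down, gripper open.
Joint ranges: [-2.77, 2.77], [-0.74, 2.19], [0, 2.66], [-1.06, 4.2], [0.31, 2.87], [-3.08, 3.08]. Speed limits (rad/s): [1.89, 1.89, 2.39, 3.14, 3.14, 3.14].

INTERFACE

Orientations are given as a unit quaternion [x, y, z, w].
In Python, from plant import ctrl, optics gives the robot as it stands. The module is installed in compiled form; this text tells all that it offers.
- The arm moves only by the shell command python3 -m handwheel 'ROWS' [FORCE]. ROWS is JSON, a list of rows, each a list of 3 entries, a list of its own where there are three numbers: the shift along the tool's x, y, z in cm, then the turn, a rotation vector about the tool's x, y, z in degrees, then the finger opening in cm, from 0 to 9.12. A call has 1 to 5 rows; each row shifts and turns the commanded pose from where the row before left it, along the tool's axes as they then stand; what a row does not reach is not made up. A row lasts 1/8 s, in which the tool goes at most 62.5 mm and 10.7 degrees, less where a joint would pass 70% of its speed; a pose out of reach is approached as far as the arm can. A call with a gripper value outside its range is refused whole. The fingers move at their own pace and stop on an object; FORCE is the grip in N (left out, the last holds). Time passes only in rows, so rows that do not move let the fingers close. It gives the time, the measured TCP pose, the force, the opening and the grip force at its end, in the units of the state.
- ctrl.read_state(): the state, without advancing time (a new reading comes with each control period).
- optics.snapshot(name): name is "side" or "top" or "wrist"; returns a dict with "color" (400x640x3 uint8, red, green, blue), "depth" (400x640 float32, m along the optical axis (not along the pixel's ray), 0 where there is no reading), "vertical_fov" (degrees; the focal length in pixels is half the picture's height over the tangent of half this angle, whatever the lens; pixels are square), "cx", "cy" (the principal point, pixels), "world_to_cam" (4x4, takes a point from world to camera coordinates); the wrist camera has in their place "tool_from_camera" (4x4, takes a point from camera to tool coordinates, whose origin is the TCP and whose axes are the flange's). Camera axes: x right, y up, looking along -z (the intrinsics and any distortion apply to the point x, -y, -z); pixel columns grow to the right and rows downward; lengths in m; the calibration is good to about 2 mm. The wrist camera is an equidistant fisheye: a pixel r from the principal point sees the ray r / f radians off the axis. A picture is of the moment at which its call begins: read the wrist's pose just before it.
- ctrl.close_job(): hands the job in; it is judged then, once.
The state is a dict: "time_s": time; "joint_pos": joint angles; "qd": joint speeds; "effort": joint torques, N m; "tcp_pos": TCP position; "tcp_rot": TCP orientation; "force": force on the tool from outside, world axes, zero at the start; "moment": the same for the moment, N m; "opening": finger opening in m; "grip_force": force on a finger pad.
Only numpy, scipy, OpenCV 4.12 (cv2) and the standard library are available. Lean on these libraries where they do the work, as an engineer would, in place of code of your own. Each camera call takes 0.05 s, during which the arm holds its last target. There are 200 camera calls.

## Working session

There is one attempt and no reset: what is moved stays moved. The work goes in short steps, Python scripts to look and compute and a shell command to move; the robot and the scene stay as the last step left them, time stands still between calls to the robot, and variables do not carry over. Pictures are saved under pics/ and viewed, at most 10 in all, crops included, and the job is handed in when it is done.

```bash
mkdir -p pics; cat > h.py <<'E'
import numpy as np, cv2
from plant import ctrl, optics
from scipy.spatial.transform import Rotation as R
def snap(n):
    s=optics.snapshot(n); s['f']=200/np.tan(np.radians(s['vertical_fov'])/2); return s
def save(s,n): cv2.imwrite('pics/'+n+'.png',s['color'][:,:,::-1])
def cloud(s):
    "world points HxWx3 from depth (side/top)"
    v,u=np.mgrid[0:400,0:640]; d=s['depth']
    c=np.stack([(u-s['cx'])/s['f']*d,-(v-s['cy'])/s['f']*d,-d,np.ones_like(d)],-1)
    p=c@np.linalg.inv(s['world_to_cam']).T
    p=p[...,:3]; p[d==0]=np.nan; return p
E
python3 - <<'E'
from h import *
print(ctrl.read_state()); print(ctrl.tcp_to_grasp)
for n in('top','side'):
    s=snap(n); save(s,n); np.savez('pics/'+n,**s)
    print({k:(v if np.size(v)<17 else np.shape(v)) for k,v in s.items()})
E
```

```text
{'time_s': 0.0, 'joint_pos': array([ 1.16467551e+00,  3.79387746e-01,  1.73475873e+00, -1.12849188e-05,
        1.02852627e+00, -3.33072942e-02]), 'qd': array([-9.09321239e-04, -1.54562436e-03, -1.01727538e-03,  1.07333920e-03,
       -1.38619910e-03, -8.71926212e-05]), 'effort': array([ 4.22479221e-03, -7.63719106e+01, -4.34375274e+01,  6.52356958e-02,
        4.23654460e-02, -1.25005827e-04]), 'tcp_pos': array([0.25482456, 0.65155159, 0.21331374]), 'tcp_rot': array([ 1.85326217e-01,  9.82676906e-01, -5.28115611e-04, -1.12987930e-04]), 'force': array([0.77817756, 0.11915573, 0.36327452]), 'moment': array([0.00379335, 0.02709334, 0.04153214]), 'grip_force': 0.0, 'opening': 0.0912459481694621}
0.0188
{'color': (400, 640, 3), 'depth': (400, 640), 'vertical_fov': 54.733773965065794, 'cx': 321.5479593078618, 'cy': 202.41383846952417, 'world_to_cam': array([[ 0.00992109, -0.99987948, -0.01194146,  0.0344191 ],
       [ 0.99676172,  0.00893575,  0.07991391, -0.53530429],
       [-0.07979757, -0.01269562,  0.99673024, -1.21223161],
       [ 0.        ,  0.        ,  0.        ,  1.        ]]), 'f': np.float64(386.38549739339015)}
{'color': (400, 640, 3), 'depth': (400, 640), 'vertical_fov': 44.78468855854982, 'cx': 319.71279129691175, 'cy': 196.07399287356995, 'world_to_cam': array([[ 0.96801113, -0.25044849, -0.01516575, -0.51490059],
       [ 0.14649497,  0.51507922,  0.84453101, -0.21161151],
       [-0.20369995, -0.81973713,  0.53529186, -1.43634517],
       [ 0.        ,  0.        ,  0.        ,  1.        ]]), 'f': np.float64(485.42045886559356)}
```

View pics/top.png

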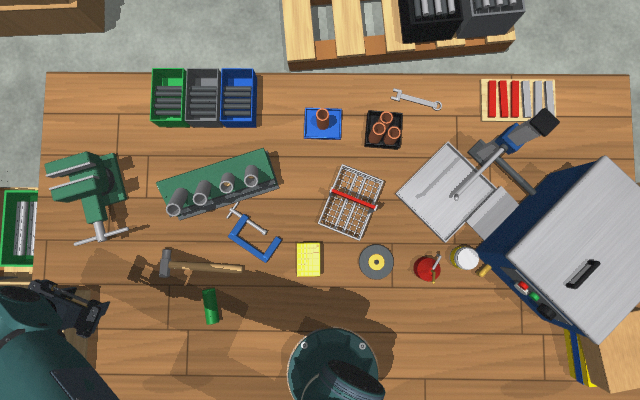

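View pics/side.png

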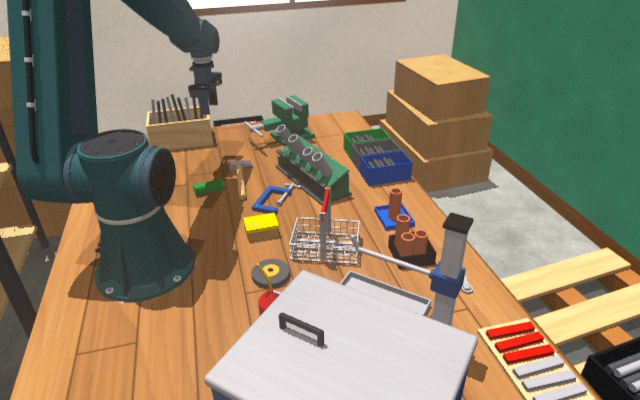

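The top view shows the job tray at (323,122) with one worn sleeve, the rack sleeves at about (177,205), (202,195), (226,186) and (252,180), the basket's red bar at (353,199), and the hook arm running from (455,197) to (495,155). The side view shows the same scene, with the red bar at (325,210) and the hook arm running from (355,247) to (435,270).

```bash
cat > m.py <<'E'
from h import *
np.set_printoptions(precision=4,suppress=True)
def ld(n): 
    z=np.load('pics/%s.npz'%n); return {k:z[k] for k in z}
T=ld('top');S=ld('side');PT=cloud(T);PS=cloud(S)
def hsv(s): return cv2.cvtColor(s['color'],cv2.COLOR_RGB2HSV)
def sel(P,m): 
    p=P[m]; return p[~np.isnan(p[:,0])]
def box(P,x0,x1,y0,y1,z0,z1):
    return (P[...,0]>x0)&(P[...,0]<x1)&(P[...,1]>y0)&(P[...,1]<y1)&(P[...,2]>z0)&(P[...,2]<z1)
E
python3 - <<'E'
from m import *
print('valid',np.mean(T['depth']>0),np.mean(S['depth']>0))
for n,u,v in[('bench',300,190),('sl',177,205),('sl',202,195),('sl',226,186),('sl',252,180),('worn',322,116),('bar',353,199),('hook',470,180),('tray',430,190)]:
    print(n,PT[v,u])
# worn sleeve in tray
for nm,P in(('T',PT),('S',PS)):
    c=PT[122,323]; m=box(P,c[0]-.07,c[0]+.09,c[1]-.07,c[1]+.07,.03,.2)
    p=sel(P,m); print(nm,'worn',len(p),np.percentile(p,[1,50,90,95,99],axis=0) if len(p) else '')
# red bar
for nm,s,P in(('T',T,PT),('S',S,PS)):
    h=hsv(s); m=((h[...,0]<6)|(h[...,0]>174))&(h[...,1]>150)&(h[...,2]>80)&box(P,.3,.8,-.3,.2,.12,.22)
    p=sel(P,m); p=p[np.abs(p[:,2]-np.median(p[:,2]))<.03]
    r=cv2.minAreaRect((p[:,:2]*1000).astype(np.float32)); print(nm,'bar',len(p),p.mean(0),np.percentile(p[:,2],[5,50,95]),r)
    # basket
    b=p.mean(0); q=sel(P,box(P,b[0]-.16,b[0]+.16,b[1]-.16,b[1]+.16,.045,.07)); q=q[np.linalg.norm(q[:,:2]-b[:2],axis=1)<.14]
    print(nm,'rim',len(q),cv2.minAreaRect((q[:,:2]*1000).astype(np.float32)))
    # hook arm
    a=sel(P,box(P,.4,.85,-.6,-.2,.19,.25)); print(nm,'hookz',len(a)); 
E
python3 - <<'E'
from m import *
for n,s,y0,y1,x0,x1 in(('topc',T,140,240,140,300),('topd',T,130,230,390,550)):
    cv2.imwrite('pics/%s.png'%n,cv2.resize(s['color'][y0:y1,x0:x1,::-1],None,fx=4,fy=4,interpolation=cv2.INTER_CUBIC))
a=cv2.imread('pics/topc.png');b=cv2.imread('pics/topd.png');cv2.imwrite('pics/c1.png',cv2.resize(np.vstack([a,b]),(480,600)))
E
```

```text
valid 0.99610546875 0.994484375
bench [ 0.5767  0.1105 -0.0008]
sl [0.5104 0.4357 0.1941]
sl [0.5464 0.3932 0.115 ]
sl [0.5735 0.3217 0.1181]
sl [0.5923 0.2454 0.1158]
worn [0.8117 0.0406 0.0383]
bar [ 0.533  -0.0502  0.1756]
hook [ 0.5841 -0.3632  0.2116]
tray [ 0.5798 -0.3108  0.0044]
T worn 210 [[0.776  0.0212 0.0329]
 [0.7896 0.0398 0.0856]
 [0.8109 0.0545 0.11  ]
 [0.8117 0.0555 0.1113]
 [0.8135 0.0579 0.1148]]
S worn 312 [[0.7765 0.0159 0.0311]
 [0.7922 0.0252 0.0797]
 [0.8094 0.0498 0.1071]
 [0.8126 0.0529 0.109 ]
 [0.8156 0.056  0.1117]]
T bar 184 [ 0.5346 -0.0496  0.1738] [0.1664 0.1747 0.1779] ((535.2482299804688, -49.83894348144531), (127.42872619628906, 10.474212646484375), 68.22840118408203)
T rim 349 ((534.9860229492188, -50.27647399902344), (141.693603515625, 201.37867736816406), 68.15313720703125)
T hookz 1255
S bar 105 [ 0.5378 -0.0506  0.172 ] [0.1579 0.1738 0.1779] ((534.717529296875, -55.72747039794922), (134.1034698486328, 10.715335845947266), 68.64016723632812)
S rim 397 ((536.2599487304688, -51.57463836669922), (149.92626953125, 201.64527893066406), 68.94780731201172)
S hookz 1257
```

View pics/c1.png

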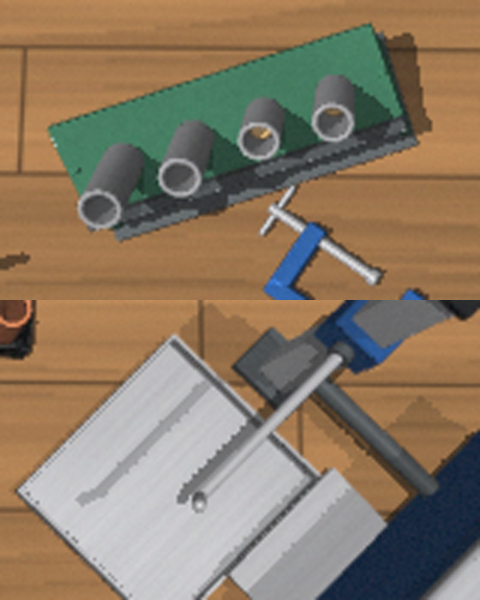

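The crop shows the four sleeve rims growing in size and height from right to left. The hook arm runs up-right from its tip at about (200,500) to the column bracket at (345,350).

```bash
python3 - <<'E'
from m import *
# worn / tray floor
for nm,s,P in(('T',T,PT),('S',S,PS)):
    h=hsv(s); m=(h[...,0]>100)&(h[...,0]<125)&(h[...,1]>120)&box(P,.72,.87,-.04,.12,-.01,.04)
    p=sel(P,m); print(nm,'tray',len(p),cv2.minAreaRect((p[:,:2]*1000).astype(np.float32)),np.histogram(p[:,2],bins=np.arange(-.004,.026,.003)))
    m=(h[...,0]<18)&(h[...,1]>90)&box(P,.73,.87,-.02,.1,.06,.2); p=sel(P,m);print(' worn z',np.sort(p[:,2])[-40::4])
    m=(h[...,0]<18)&(h[...,1]>90)&box(P,.68,.87,-.25,-.05,.06,.2); p=sel(P,m)
    l,lab=0,None
    print(' scrap z',np.histogram(p[:,2],bins=np.arange(.07,.14,.005)))
# rack plate
for nm,s,P in(('T',T,PT),('S',S,PS)):
    h=hsv(s); m=(h[...,0]>60)&(h[...,0]<95)&(h[...,1]>70)&box(P,.45,.8,.13,.5,.05,.16)
    p=sel(P,m); 
    for _ in range(4):
        c=p.mean(0); n=np.linalg.svd(p-c,full_matrices=False)[2][2]; n*=np.sign(n[2]); d=(p-c)@n; p=p[abs(d)<max(.003,2*d.std())]
    yaw=np.arctan2(-n[1],-n[0]); print(nm,'plate',len(p),'c',p.mean(0),'n',n,'tilt',np.degrees(np.arccos(n[2])),'yaw',np.degrees(yaw), 'res',((p-c)@n).std())
    Rz=R.from_euler('z',yaw).as_matrix(); q=(p-c)@np.c_[Rz[:,1],np.cross(Rz[:,1],n),n]; 
    r=cv2.minAreaRect((p[:,:2]*1000).astype(np.float32));print('  rect',r, 'ext',q.min(0),q.max(0))
# hook arm
for nm,s,P in(('T',T,PT),('S',S,PS)):
    p=sel(P,box(P,.48,.72,-.5,-.28,.198,.218)); c=p.mean(0)
    for _ in range(5):
        c=p.mean(0); v=np.linalg.svd(p-c,full_matrices=False)[2][0]; v*=np.sign(v[0]); e=p-c; dd=np.linalg.norm(e-np.outer(e@v,v),axis=1); p=p[dd<max(.008,2*dd.std())]
    t=(p-c)@v; print(nm,'arm',len(p),c,v,'yaw',np.degrees(np.arctan2(v[1],v[0])),'ends',c+v*t.min(),c+v*t.max(),'zmax',np.percentile(p[:,2],95))
    q=sel(P,box(P,.48,.6,-.36,-.27,.222,.26)); print('  tip',len(q),q.mean(0) if len(q) else '',q.max(0) if len(q) else '')
    q=sel(P,box(P,.4,.75,-.5,-.1,.012,.026)); q=q[np.linalg.norm(q[:,:2]-c[:2],axis=1)<.25]; print('  drain',len(q),cv2.minAreaRect((q[:,:2]*1000).astype(np.float32)))
# sleeves rims
for nm,P in(('T',PT),('S',PS)):
    m=box(P,.44,.75,.13,.5,.125,.25); n_,lab=cv2.connectedComponents(m.astype(np.uint8))
    for i in range(1,n_):
        p=sel(P,lab==i)
        if len(p)>20: print(nm,len(p),'mean',p.mean(0),'z99',np.percentile(p[:,2],[90,98,100]), p[p[:,2]>np.percentile(p[:,2],80)].mean(0))
E
```

```text
T tray 855 ((795.4874877929688, 39.35675811767578), (119.38348388671875, 102.1794204711914), 87.67597198486328) (array([ 12, 141, 304, 189,  41,  29,  50,  57,  29]), array([-0.004, -0.001,  0.002,  0.005,  0.008,  0.011,  0.014,  0.017,
        0.02 ,  0.023]))
 worn z [0.1077 0.1082 0.1085 0.1088 0.1093 0.1103 0.1105 0.1113 0.1123 0.1147]
 scrap z (array([32, 59, 47, 25, 49, 26, 11, 12, 12, 10, 49, 19,  0,  0]), array([0.07 , 0.075, 0.08 , 0.085, 0.09 , 0.095, 0.1  , 0.105, 0.11 ,
       0.115, 0.12 , 0.125, 0.13 , 0.135, 0.14 ]))
S tray 333 ((803.081298828125, 38.05453109741211), (126.38972473144531, 114.39508056640625), 89.2696304321289) (array([ 2, 28, 85, 67, 31, 30, 37, 43, 10]), array([-0.004, -0.001,  0.002,  0.005,  0.008,  0.011,  0.014,  0.017,
        0.02 ,  0.023]))
 worn z [0.1061 0.1064 0.1071 0.1075 0.1076 0.1089 0.1091 0.1094 0.1101 0.1118]
 scrap z (array([64, 94, 45, 62, 69, 27, 13, 23, 33, 35, 52,  8,  0,  0]), array([0.07 , 0.075, 0.08 , 0.085, 0.09 , 0.095, 0.1  , 0.105, 0.11 ,
       0.115, 0.12 , 0.125, 0.13 , 0.135, 0.14 ]))
T plate 2022 c [0.6113 0.3413 0.
[... 964 characters left out ...]
 yaw -46.05860057781867 ends [ 0.5346 -0.3203  0.209 ] [ 0.673  -0.4639  0.2078] zmax 0.2129688842796805
  tip 47 [ 0.5348 -0.3219  0.2319] [ 0.5443 -0.3137  0.2421]
  drain 414 ((666.9385986328125, -250.16314697265625), (186.28677368164062, 270.1697692871094), 44.07475662231445)
T 187 mean [0.5944 0.2427 0.152 ] z99 [0.1695 0.1738 0.1773] [0.5957 0.2423 0.17  ]
T 158 mean [0.5757 0.3149 0.1432] z99 [0.1564 0.1592 0.1626] [0.5779 0.3178 0.1567]
T 262 mean [0.5432 0.382  0.1592] z99 [0.1814 0.1856 0.187 ] [0.5408 0.3812 0.1814]
T 331 mean [0.5159 0.4509 0.167 ] z99 [0.1932 0.1996 0.2015] [0.5087 0.4494 0.1937]
S 631 mean [0.5518 0.3447 0.1561] z99 [0.1806 0.1907 0.1986] [0.5161 0.4206 0.1819]
```

Measured results:
- **Job tray:** the worn sleeve's top is at 0.109 m on a floor at 0.004 m, so it is 105 mm long and I want sleeve_c. The scrap bin tops at about 124, 94 and 79 mm agree with this.
- **Rack:** the rim heights identify the sleeves from left to right as d, c, a, b, so sleeve_c is second from the left.

Next I fit c's axis.

```bash
cat >> h.py <<'E'
def plan(tp,tR,k,rot_rows=None):
    "print k equal rows (tool cm, deg) from the present pose to position tp, rotation matrix tR"
    s=ctrl.read_state(); p=np.array(s['tcp_pos']); A=R.from_quat(s['tcp_rot']); w=(A.inv()*R.from_matrix(tR)).as_rotvec()
    d=np.array(tp)-p; print('t',round(s['time_s'],2),'dist mm',np.linalg.norm(d)*1000,'ang',np.degrees(np.linalg.norm(w)),'open',s['opening'],'F',np.round(s['force'],1))
    for i in range(k):
        B=A*R.from_rotvec(w*i/k); print(np.round(B.inv().apply(d/k)*100,2).tolist(),np.round(np.degrees(w/k),2).tolist())
E
python3 - <<'E'
from m import *
from scipy.optimize import least_squares
n0=np.array([-.429,-.144,.8918]); yaw=np.radians(18.55); Y=np.array([-np.sin(yaw),np.cos(yaw),0]); X=np.array([np.cos(yaw),np.sin(yaw),0])
rim={'b':([.5957,.2423,.170],.09,-.1125),'a':([.5779,.3178,.1567],.075,-.0375),'c':([.5408,.3812,.1814],.105,.0375),'d':([.5087,.4494,.1937],.12,.1125)}
O=[]
for k,(r,L,y) in rim.items():
    # upper rim biased; centre by fit below
    base=np.array(r)-n0*L-y*Y; O.append(base); print(k,base)
O=np.mean(O,0)
for nm,P in(('T',PT),('S',PS),('TS',np.concatenate([PT,PS]))):
  for k,(r,L,y) in rim.items():
    a0=np.array(r)-n0*.02
    def geo(q,x):
        n=n0+x[2]*X+x[3]*Y; n/=np.linalg.norm(n); c=a0+x[0]*X+x[1]*Y; e=q-c; t=e@n; return np.linalg.norm(e-np.outer(t,n),axis=1),t,c,n
    q=P.reshape(-1,3); q=q[~np.isnan(q[:,0])]
    x=np.zeros(4)
    for it in range(4):
        rr,t,c,n=geo(q,x); m=(abs(rr-.020)<(.008,.005,.004,.004)[it])&(t>-(L-.035))&(t<.03)
        s=least_squares(lambda x:np.r_[geo(q[m],x)[0]-.020,.02*x[2:]*1.0],x,loss='soft_l1',f_scale=.001); x=s.x
    rr,t,c,n=geo(q,x); tm=t[(rr<.021)&(rr>.014)&(t>0)&(t<.06)]; e=np.percentile(tm,97)
    end=c+n*e; print(nm,k,m.sum(),'end',end,'n',n,'base z',(end-n*L),'tilt',np.degrees(np.arccos(n[2])))
E
```

```text
b [0.5985 0.3619 0.0897]
a [0.5981 0.3642 0.0898]
c [0.5978 0.3608 0.0878]
d [0.596  0.36   0.0867]
T b 154 end [0.5864 0.2398 0.1688] n [-0.4688 -0.2089  0.8582] base z [0.6286 0.2586 0.0915] tilt 30.882547810880006
T a 133 end [0.5701 0.3144 0.1561] n [-0.4538 -0.1819  0.8723] base z [0.6042 0.328  0.0907] tilt 29.268664076147342
T c 252 end [0.5298 0.3803 0.1802] n [-0.4407 -0.1482  0.8854] base z [0.5761 0.3959 0.0872] tilt 27.704034280704
T d 297 end [0.4974 0.4489 0.193 ] n [-0.4597 -0.1498  0.8753] base z [0.5525 0.4669 0.088 ] tilt 28.9172808337974
S b 190 end [0.5835 0.2371 0.1687] n [-0.4423 -0.1904  0.8764] base z [0.6233 0.2543 0.0898] tilt 28.785372919967095
S a 101 end [0.5674 0.312  0.1528] n [-0.4615 -0.1681  0.8711] base z [0.602  0.3247 0.0874] tilt 29.417227956112455
S c 169 end [0.5313 0.3772 0.1788] n [-0.4079 -0.2152  0.8873] base z [0.5741 0.3998 0.0857] tilt 27.46508564129985
S d 157 end [0.4963 0.4472 0.1908] n [-0.494  -0.1629  0.8541] base z [0.5555 0.4668 0.0883] tilt 31.341832806833107
TS b 373 end [0.5849 0.2374 0.1682] n [-0.4211 -0.1891  0.8871] base z [0.6228 0.2544 0.0884] tilt 27.48896999123202
TS a 253 end [0.569  0.3122 0.1548] n [-0.3975 -0.1746  0.9009] base z [0.5988 0.3253 0.0872] tilt 25.729374074393963
TS c 412 end [0.5294 0.3789 0.1802] n [-0.4431 -0.17    0.8802] base z [0.5759 0.3967 0.0877] tilt 28.331407066361166
TS d 455 end [0.4972 0.4475 0.1924] n [-0.4641 -0.1669  0.8699] base z [0.5529 0.4676 0.088 ] tilt 29.55167669599595
```

```bash
cat >> h.py <<'E'
def tool(yawp,tilt):
    "tool z points down, leaning by tilt deg towards heading yawp (deg); tool y = heading-90"
    a=np.radians(yawp);t=np.radians(tilt);p=np.array([np.cos(a),np.sin(a),0]);z=np.sin(t)*p-np.cos(t)*np.array([0,0,1]);y=np.array([np.sin(a),-np.cos(a),0])
    return np.c_[np.cross(y,z),y,z]
n=np.array([-.435,-.160,.885]);n/=np.linalg.norm(n);base=np.array([.5755,.397,.0865])
RG=tool(199.5,45);G=base+.078*n+.008*RG[:,2]
E
python3 - <<'E'
from h import *
print(G,RG); plan(G-.13*RG[:,2],RG,10)
E
```

```text
[0.53620448 0.38261952 0.14994055] [[-0.66654819 -0.33380686 -0.66654819]
 [-0.23603709  0.94264149 -0.23603709]
 [ 0.70710678  0.         -0.70710678]]
t 0.1 dist mm 439.37805963141517 ang 60.04264816916225 open 0.09122685725125829 F [-0.1 -0.   0.2]
[-4.3, -0.88, -0.28] [1.6, 4.3, -3.87]
[-4.19, -1.18, -0.57] [1.6, 4.3, -3.87]
[-4.05, -1.48, -0.85] [1.6, 4.3, -3.87]
[-3.87, -1.77, -1.1] [1.6, 4.3, -3.87]
[-3.65, -2.06, -1.33] [1.6, 4.3, -3.87]
[-3.39, -2.34, -1.53] [1.6, 4.3, -3.87]
[-3.1, -2.6, -1.71] [1.6, 4.3, -3.87]
[-2.78, -2.85, -1.85] [1.6, 4.3, -3.87]
[-2.44, -3.08, -1.96] [1.6, 4.3, -3.87]
[-2.07, -3.29, -2.05] [1.6, 4.3, -3.87]
```

```bash
python3 -m handwheel '[[[0,0,-5],[0,0,0],9],[[0,0,-5],[0,0,0],6.2],[[0,0,-2],[0,0,0],6.2]]' && python3 -m handwheel '[[[-4.3,-0.9,-0.3],[1.6,4.3,-3.9],6.2],[[-4.2,-1.2,-0.6],[1.6,4.3,-3.9],6.2],[[-4,-1.5,-0.9],[1.6,4.3,-3.9],6.2],[[-3.9,-1.8,-1.1],[1.6,4.3,-3.9],6.2],[[-3.7,-2.1,-1.3],[1.6,4.3,-3.9],6.2]]' && python3 -m handwheel '[[[-3.4,-2.3,-1.5],[1.6,4.3,-3.9],6.2],[[-3.1,-2.6,-1.7],[1.6,4.3,-3.9],6.2],[[-2.8,-2.9,-1.9],[1.6,4.3,-3.9],6.2],[[-2.4,-3.1,-2],[1.6,4.3,-3.9],6.2],[[-2.1,-3.3,-2],[1.6,4.3,-3.9],6.2]]'
python3 - <<'E'
from h import *
plan(G-.10*RG[:,2],RG,3)
E
```

```text
time_s: 0.48
tcp_pos: [0.2552, 0.6526, 0.337]
tcp_rot: [0.185, 0.983, 0.002, 0.0]
force: [-0.0, 0.2, 0.2]
opening: 0.0727
grip_force: 0.0
time_s: 1.1
tcp_pos: [0.4402, 0.5304, 0.3481]
tcp_rot: [0.013, 0.98, -0.034, -0.197]
force: [-0.2, 1.3, -0.5]
opening: 0.062
grip_force: 0.0
time_s: 1.72
tcp_pos: [0.625, 0.4116, 0.3619]
tcp_rot: [-0.16, 0.909, -0.065, -0.378]
force: [-0.4, -0.3, 0.4]
opening: 0.0617
grip_force: 0.0
t 1.73 dist mm 143.08449524234132 ang 0.4277513678759554 open 0.06171596523417377 F [-0.4 -0.3  0.4]
[-2.81, 0.07, 3.86] [-0.04, -0.05, 0.13]
[-2.8, 0.07, 3.86] [-0.04, -0.05, 0.13]
[-2.8, 0.07, 3.86] [-0.04, -0.05, 0.13]
```

```bash
python3 -m handwheel '[[[-2.8,0.1,3.8],[0,0,0],6.2],[[-2.8,0.1,3.8],[0,0,0],6.2],[[-2.8,0,3.9],[0,0,0],6.2],[[0,0,0],[0,0,0],6.2]]'
python3 - <<'E'
from h import *
plan(G,RG,3)
s=snap('wrist');save(s,'w1');print(s['f'],s['cx'],s['cy'],s['tool_from_camera'])
E
```

```text
time_s: 2.22
tcp_pos: [0.6007, 0.4064, 0.2179]
tcp_rot: [-0.158, 0.909, -0.066, -0.38]
force: [0.1, 0.2, 0.7]
opening: 0.0621
grip_force: 0.0
t 2.23 dist mm 96.65120705072003 ang 0.4579348379675311 open 0.06212611259527554 F [0.1 0.2 0.7]
[-0.0, -0.02, 3.22] [-0.05, -0.13, 0.07]
[0.0, -0.02, 3.22] [-0.05, -0.13, 0.07]
[0.01, -0.03, 3.22] [-0.05, -0.13, 0.07]
309.70691628693146 319.19643820186064 198.4898285808353 [[ 5.03579803e-04  9.66059718e-01  2.58318346e-01  7.27216430e-02]
 [ 9.99999666e-01 -3.20314029e-04 -7.51542267e-04 -5.45632668e-04]
 [-6.43291720e-04  2.58318638e-01 -9.66059557e-01 -1.71664599e-01]
 [ 0.00000000e+00  0.00000000e+00  0.00000000e+00  1.00000000e+00]]
```

View pics/w1.png

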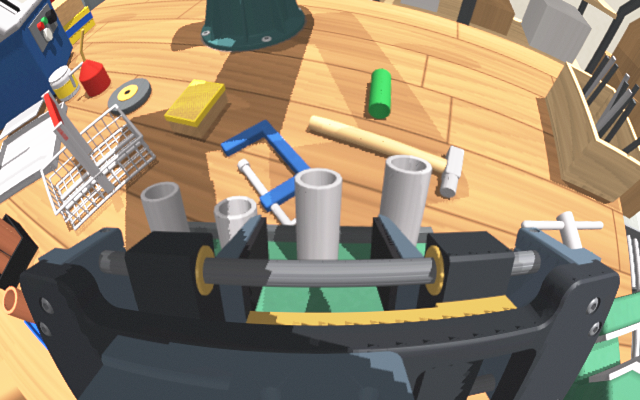

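The wrist view shows sleeve_c upright at about (318,210), centred between the fingers (inner edges near columns 266 and 374), with d to the right and a to the left of them. I advance, grip, and lift along the peg.

```bash
python3 -m handwheel '[[[0,0,3.2],[0,0,0],6.2],[[0,0,3.2],[0,0,0],6.2],[[0,0,2.2],[0,0,0],6.2],[[0,0,1],[0,0,0],6.2]]' 60 && python3 -m handwheel '[[[0,0,0],[0,0,0],3.5],[[0,0,0],[0,0,0],3.5],[[0,0,0],[0,0,0],3.5],[[0,0,0],[0,0,0],3.5]]' 60
python3 - <<'E'
from h import *
plan(G+n*.075,RG,4)
E
```

```text
time_s: 2.78
tcp_pos: [0.5392, 0.3851, 0.1557]
tcp_rot: [-0.159, 0.911, -0.064, -0.376]
force: [0.3, -0.1, 0.2]
opening: 0.0621
grip_force: 0.0
time_s: 3.28
tcp_pos: [0.5395, 0.3847, 0.1549]
tcp_rot: [-0.159, 0.911, -0.065, -0.376]
force: [2.3, -2.2, 6.7]
opening: 0.0389
grip_force: 59.7
t 3.27 dist mm 72.59183001061645 ang 0.3011497613607583 open 0.03894542776586522 F [ 2.3 -2.2  6.7]
[1.77, -0.03, -0.41] [-0.02, 0.03, 0.06]
[1.77, -0.03, -0.41] [-0.02, 0.03, 0.06]
[1.77, -0.03, -0.4] [-0.02, 0.03, 0.06]
[1.77, -0.03, -0.4] [-0.02, 0.03, 0.06]
```

The tool stopped about 6 mm short, so the grip is too near the fingertips. I regrip deeper.

```bash
python3 -m handwheel '[[[0,0,0],[0,0,0],6.2],[[0,0,0],[0,0,0],6.2],[[0,0,0.4],[0,0,0],6.2],[[0,0,0.4],[0,0,0],6.2],[[0,0,0],[0,0,0],6.2]]' 60 
python3 - <<'E'
from h import *
plan(G,RG,1); print(ctrl.read_state()['tcp_pos'])
E
```

```text
time_s: 3.9
tcp_pos: [0.533, 0.3827, 0.1481]
tcp_rot: [-0.159, 0.91, -0.065, -0.377]
force: [-0.4, 0.3, 0.2]
opening: 0.0622
grip_force: 0.0
t 3.9 dist mm 3.663741815039409 ang 0.28624295751580286 open 0.062157988616252366 F [-0.4  0.3  0.2]
[-0.08, -0.11, -0.34] [-0.1, 0.02, 0.27]
[0.53303615 0.38267422 0.14810162]
```

```bash
python3 -m handwheel '[[[0,0,0],[0,0,0],3.5],[[0,0,0],[0,0,0],3.5],[[0,0,0],[0,0,0],3.5],[[0,0,0],[0,0,0],3.5]]' 60 && python3 -m handwheel '[[[1.5,0,-0.3],[0,0,0],3.5],[[1.7,0,-0.4],[0,0,0],3.5],[[1.8,0,-0.4],[0,0,0],3.5],[[1.8,0,-0.4],[0,0,0],3.5],[[1.5,0,-0.4],[0,0,0],3.5]]' && python3 -m handwheel '[[[3,0,-3],[0,0,0],3.5],[[3,0,-3],[0,0,0],3.5],[[3,0,-3],[0,0,0],3.5],[[0,0,0],[0,0,0],3.5],[[0,0,0],[0,0,0],3.5]]'
python3 - <<'E'
from h import *
s=ctrl.read_state()
for n_ in('top','side'):
    q=snap(n_); np.savez('pics/%s2'%n_,**q); save(q,n_+'2')
np.savez('pics/st2',p=s['tcp_pos'],q=s['tcp_rot'])
a=cv2.imread('pics/top2.png')[90:260,130:330];b=cv2.imread('pics/side2.png')[30:220,170:400]
cv2.imwrite('pics/c2.png',np.hstack([cv2.resize(a,(400,340)),cv2.resize(b,(400,340))]))
E
```

```text
time_s: 4.4
tcp_pos: [0.5336, 0.3826, 0.1486]
tcp_rot: [-0.159, 0.91, -0.065, -0.377]
force: [1.3, -2.6, 1.1]
opening: 0.0396
grip_force: 59.7
time_s: 5.03
tcp_pos: [0.4901, 0.3672, 0.2213]
tcp_rot: [-0.159, 0.91, -0.065, -0.377]
force: [0.7, -0.8, -3.1]
opening: 0.0395
grip_force: 59.7
time_s: 5.65
tcp_pos: [0.4903, 0.3668, 0.3469]
tcp_rot: [-0.159, 0.91, -0.065, -0.377]
force: [-0.6, 0.5, -4.5]
opening: 0.0393
grip_force: 59.7
```

View pics/c2.png

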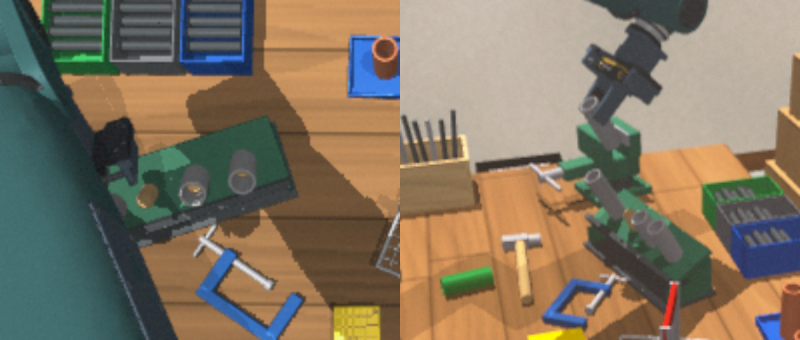

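The lower right shows sleeve_c in the gripper at about (607,120), clear of the rack, and the other three still on their pegs. The tool now carries 4.5 N, which matches 0.45 kg. Next I measure the sleeve in the tool frame.

```bash
python3 - <<'E'
from m import *
from scipy.optimize import least_squares
S2=ld('side2');P=cloud(S2);st=ld('st2');A=R.from_quat(st['q'])
q=A.inv().apply(P.reshape(-1,3)-st['p']); q=q[~np.isnan(q[:,0])]
nt=A.inv().apply(n); print('n nominal in tool',nt)
hs=hsv(S2).reshape(-1,3)[~np.isnan(P.reshape(-1,3)[:,0])]
m0=(abs(q[:,1])<.024)&(abs(q[:,0])<.11)&(q[:,2]>-.07)&(q[:,2]<.08)&(hs[:,1]<60)
print(m0.sum()); q=q[m0]
x=np.array([0,-.008,0,0])
def geo(q,x):
    d=nt+np.array([x[2]*nt[2],x[3],-x[2]*nt[0]]);d/=np.linalg.norm(d);c=np.array([0,x[0],x[1]]);e=q-c;t=e@d;return np.linalg.norm(e-np.outer(t,d),axis=1),t,c,d
for tol in(.012,.007,.005,.004):
    rr,t,c,d=geo(q,x);m=(abs(rr-.02)<tol)&(t<-.018)
    x=least_squares(lambda x:np.r_[geo(q[m],x)[0]-.02,.02*x[2:]],x,loss='soft_l1',f_scale=.001).x
rr,t,c,d=geo(q,x); k=(rr<.022); print(m.sum(),'c',c,'dir',d,'ang from tool z',np.degrees(np.arccos(-d[2])),'t',np.percentile(t[k],[1,3,50,97,99]))
print(np.histogram(t[k],bins=np.arange(-.11,.06,.01)))
E
```

```text
n nominal in tool [ 0.9544 -0.0019 -0.2985]
344
133 c [ 0.     -0.0015 -0.0115] dir [ 0.9544 -0.0089 -0.2982] ang from tool z 72.64762666920393 t [-0.0799 -0.0768 -0.0242  0.0236  0.025 ]
(array([ 0,  0,  3, 24, 17, 21, 19, 25, 19, 13,  9, 18, 44, 30,  0,  0]), array([-0.11, -0.1 , -0.09, -0.08, -0.07, -0.06, -0.05, -0.04, -0.03,
       -0.02, -0.01, -0.  ,  0.01,  0.02,  0.03,  0.04,  0.05]))
```

The fit agrees with the plan: the sleeve axis crosses 11.5 mm behind the TCP, and the ends lie at −79 and +26 mm. Next is the move to the basket.

```bash
cat >> h.py <<'E'
B=np.array([.5355,-.0505,0]);YB=158.2;RB=tool(YB,17.5);PB=np.array([np.cos(np.radians(YB)),np.sin(np.radians(YB)),0])
def bask(p,z): # TCP for sleeve axis grip point at p along PB from the bar, height z
    return B+PB*p+np.array([0,0,z])+RB[:,2]*.0115+RB[:,1]*.0015
E
python3 - <<'E'
from h import *
plan(bask(-.13,.26),RB,11)
E
```

```text
t 5.75 dist mm 500.31957614766156 ang 49.5567761559597 open 0.03937850287455965 F [ 0.6 -0.1 -4.4]
[-0.6, -4.46, 0.64] [-1.97, -2.4, 3.26]
[-0.83, -4.44, 0.51] [-1.97, -2.4, 3.26]
[-1.07, -4.4, 0.4] [-1.97, -2.4, 3.26]
[-1.3, -4.35, 0.3] [-1.97, -2.4, 3.26]
[-1.54, -4.28, 0.21] [-1.97, -2.4, 3.26]
[-1.77, -4.19, 0.13] [-1.97, -2.4, 3.26]
[-2.0, -4.08, 0.07] [-1.97, -2.4, 3.26]
[-2.23, -3.97, 0.02] [-1.97, -2.4, 3.26]
[-2.45, -3.83, -0.02] [-1.97, -2.4, 3.26]
[-2.67, -3.69, -0.04] [-1.97, -2.4, 3.26]
[-2.87, -3.53, -0.05] [-1.97, -2.4, 3.26]
```

```bash
python3 -m handwheel '[[[-0.6,-4.5,0.6],[-2,-2.4,3.3],3.5],[[-0.8,-4.4,0.5],[-2,-2.4,3.3],3.5],[[-1.1,-4.4,0.4],[-2,-2.4,3.3],3.5],[[-1.3,-4.4,0.3],[-2,-2.4,3.3],3.5],[[-1.5,-4.3,0.2],[-2,-2.4,3.3],3.5]]' && python3 -m handwheel '[[[-1.8,-4.2,0.1],[-2,-2.4,3.3],3.5],[[-2,-4.1,0.1],[-2,-2.4,3.3],3.5],[[-2.2,-4,0],[-2,-2.4,3.3],3.5],[[-2.5,-3.8,0],[-2,-2.4,3.3],3.5],[[-2.7,-3.7,0],[-2,-2.4,3.3],3.5]]' && python3 -m handwheel '[[[-2.9,-3.5,0],[-2,-2.4,3.3],3.5],[[0,0,0],[0,0,0],3.5],[[0,0,0],[0,0,0],3.5]]'
python3 - <<'E'
from h import *
plan(bask(-.13,.103),RB,4)
E
```

```text
time_s: 6.38
tcp_pos: [0.5648, 0.1545, 0.3027]
tcp_rot: [0.001, 0.96, -0.022, -0.28]
force: [0.7, -0.1, -3.7]
opening: 0.0392
grip_force: 59.7
time_s: 7.0
tcp_pos: [0.6385, -0.0566, 0.2577]
tcp_rot: [0.161, 0.972, 0.022, -0.171]
force: [1.1, -0.1, -3.8]
opening: 0.0392
grip_force: 59.7
time_s: 7.38
tcp_pos: [0.6529, -0.0969, 0.2489]
tcp_rot: [0.191, 0.97, 0.031, -0.149]
force: [0.7, 0.3, -3.7]
opening: 0.0392
grip_force: 59.7
t 7.38 dist mm 156.85548198812663 ang 0.5130250849707236 open 0.03924603309637978 F [ 0.7  0.3 -3.7]
[-1.19, 0.01, 3.74] [0.07, -0.01, -0.1]
[-1.19, 0.02, 3.74] [0.07, -0.01, -0.1]
[-1.19, 0.02, 3.74] [0.07, -0.01, -0.1]
[-1.19, 0.02, 3.74] [0.07, -0.01, -0.1]
```

```bash
python3 -m handwheel '[[[-1.2,0,3.7],[0,0,0],3.5],[[-1.2,0,3.7],[0,0,0],3.5],[[-1.2,0,3.8],[0,0,0],3.5],[[-1.2,0,3.7],[0,0,0],3.5],[[0,0,0],[0,0,0],3.5]]'
python3 - <<'E'
from h import *
plan(bask(-.036,.103),RB,3)
q=snap('side');save(q,'side3')
cv2.imwrite('pics/c3.png',cv2.resize(cv2.imread('pics/side3.png')[130:330,220:480],(780,600)))
E
```

```text
time_s: 8.0
tcp_pos: [0.6528, -0.0957, 0.0907]
tcp_rot: [0.19, 0.97, 0.031, -0.151]
force: [-0.2, 0.6, -3.1]
opening: 0.039
grip_force: 59.7
t 8.0 dist mm 93.1684302072442 ang 0.4698676993998601 open 0.03900870326859326 F [-0.2  0.6 -3.1]
[2.97, -0.02, 0.9] [0.07, -0.07, -0.12]
[2.97, -0.02, 0.9] [0.07, -0.07, -0.12]
[2.97, -0.01, 0.9] [0.07, -0.07, -0.12]
```

View pics/c3.png

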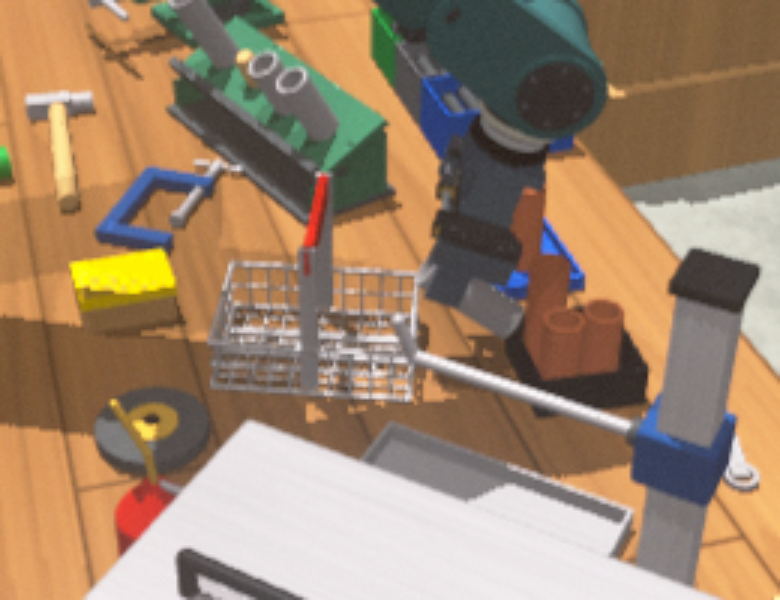

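The picture shows the sleeve stub at (490,305) slanted, because I had the lean sense reversed. The tool axis itself is right, so a half turn about tool z will level the sleeve with its long end towards the bar. I lift, spin 180° and come back.

```bash
sed -i 's/RB=tool(YB,17.5)/RB=tool(YB-180,-17.5)/' h.py
python3 -m handwheel '[[[0,0,-4],[0,0,0],3.5],[[0,0,-5],[0,0,0],3.5],[[0,0,-5],[0,0,0],3.5],[[0,0,-3],[0,0,9],3.5],[[0,0,0],[0,0,9],3.5]]' && for i in 1 2 3; do python3 -m handwheel '[[[0,0,0],[0,0,9],3.5],[[0,0,0],[0,0,9],3.5],[[0,0,0],[0,0,9],3.5],[[0,0,0],[0,0,9],3.5],[[0,0,0],[0,0,9],3.5]]'; done; python3 -m handwheel '[[[0,0,0],[0,0,9],3.5],[[0,0,0],[0,0,9],3.5],[[0,0,0],[0,0,9],3.5],[[0,0,0],[0,0,0],3.5],[[0,0,0],[0,0,0],3.5]]'
python3 - <<'E'
from h import *
np.set_printoptions(precision=3,suppress=True)
plan(bask(-.13,.103),RB,5); s=ctrl.read_state(); print(s['joint_pos'],R.from_quat(s['tcp_rot']).as_matrix()@np.array([.954,0,-.298]))
E
```

```text
time_s: 8.68
tcp_pos: [0.7039, -0.117, 0.2615]
tcp_rot: [0.342, 0.928, 0.007, -0.147]
force: [0.2, -0.6, -4.6]
opening: 0.0395
grip_force: 60.0
time_s: 9.3
tcp_pos: [0.7022, -0.1165, 0.2584]
tcp_rot: [0.671, 0.726, -0.051, -0.141]
force: [-0.2, 0.6, -3.4]
opening: 0.0393
grip_force: 60.0
time_s: 9.93
tcp_pos: [0.7022, -0.1165, 0.2584]
tcp_rot: [0.898, 0.414, -0.101, -0.111]
force: [0.2, -0.2, -3.8]
opening: 0.0392
grip_force: 60.0
time_s: 10.55
tcp_pos: [0.7022, -0.1165, 0.2584]
tcp_rot: [0.988, 0.039, -0.136, -0.064]
force: [-0.9, -0.2, -3.4]
opening: 0.0394
grip_force: 60.0
time_s: 11.18
tcp_pos: [0.702, -0.1168, 0.2569]
tcp_rot: [0.97, -0.189, -0.147, -0.031]
force: [0.4, -0.1, -4.4]
opening: 0.0394
grip_force: 60.0
t 11.18 dist mm 173.0577349442084 ang 0.4143933240146381 open 0.039364694185266634 F [ 0.4 -0.1 -4.4]
[-0.02, 0.05, 3.46] [-0.06, -0.04, -0.04]
[-0.02, 0.05, 3.46] [-0.06, -0.04, -0.04]
[-0.02, 0.05, 3.46] [-0.06, -0.04, -0.04]
[-0.02, 0.04, 3.46] [-0.06, -0.04, -0.04]
[-0.02, 0.04, 3.46] [-0.06, -0.04, -0.04]
[-0.218  0.489  1.515  0.054  1.435  1.722] [ 0.926 -0.376  0.001]
```

```bash
python3 -m handwheel '[[[0,0,3.5],[0,0,0],3.5],[[0,0,3.5],[0,0,0],3.5],[[0,0,3.5],[0,0,0],3.5],[[0,0.1,3.5],[0,0,0],3.5],[[0,0.1,3.3],[0,0,0],3.5]]' && python3 -m handwheel '[[[0,0,0],[0,0,0],3.5],[[0,0,0],[0,0,0],3.5]]'
python3 - <<'E'
from h import *
plan(bask(-.036,.103),RB,4)
q=snap('side');save(q,'side4')
cv2.imwrite('pics/c4.png',cv2.resize(cv2.imread('pics/side4.png')[130:330,220:480],(780,600)))
E
```

```text
time_s: 11.8
tcp_pos: [0.6532, -0.0986, 0.09]
tcp_rot: [0.97, -0.189, -0.148, -0.031]
force: [0.1, 0.7, -3.2]
opening: 0.0394
grip_force: 60.0
time_s: 12.05
tcp_pos: [0.6546, -0.099, 0.0921]
tcp_rot: [0.97, -0.19, -0.147, -0.031]
force: [-0.3, -1.2, -3.2]
opening: 0.0393
grip_force: 60.0
t 12.05 dist mm 96.06467964684332 ang 0.5255103888400702 open 0.039261249275466654 F [-0.3 -1.2 -3.2]
[-2.29, 0.04, 0.72] [-0.08, -0.06, -0.09]
[-2.29, 0.03, 0.72] [-0.08, -0.06, -0.09]
[-2.29, 0.03, 0.72] [-0.08, -0.06, -0.09]
[-2.29, 0.02, 0.72] [-0.08, -0.06, -0.09]
```

View pics/c4.png

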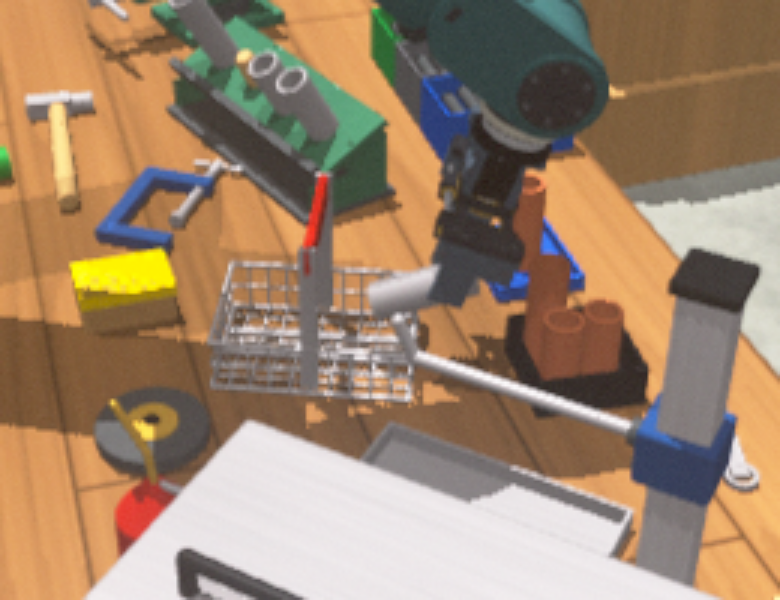

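The sleeve at (405,290) now points at the gap under the bar, perhaps drooping slightly. I check its axis before inserting.

```bash
cat > f.py <<'E'
from m import *
from scipy.optimize import least_squares
s=ctrl.read_state();S2=snap('side');P=cloud(S2).reshape(-1,3);A=R.from_quat(s['tcp_rot']);ok=~np.isnan(P[:,0])
q=A.inv().apply(P-s['tcp_pos']); hs=hsv(S2).reshape(-1,3)
m0=ok&(abs(q[:,1])<.026)&(q[:,0]>-.11)&(q[:,0]<-.016)&(q[:,2]>-.03)&(q[:,2]<.08)&(hs[:,1]<60); q=q[m0]
nt=np.array([.954,0,-.298]);x=np.array([0,-.0115,0,0])
def geo(q,x):
    d=nt+np.array([x[2]*nt[2],x[3],-x[2]*nt[0]]);d/=np.linalg.norm(d);c=np.array([0,x[0],x[1]]);e=q-c;t=e@d;return np.linalg.norm(e-np.outer(t,d),axis=1),t,c,d
for tol in(.012,.007,.005,.004):
    rr,t,c,d=geo(q,x);m=(abs(rr-.02)<tol)
    x=least_squares(lambda x:np.r_[geo(q[m],x)[0]-.02,.02*x[2:]],x,loss='soft_l1',f_scale=.001).x
rr,t,c,d=geo(q,x);k=rr<.022
print(len(q),m.sum(),'c',c,'dir tool',d,'dir world',A.apply(d),'low end t',np.percentile(t[k],[1,3]),'end world',A.apply(c+d*np.percentile(t[k],2))+s['tcp_pos'])
E
python3 f.py
```

```text
268 235 c [ 0.      0.0009 -0.0077] dir tool [ 0.7674  0.0178 -0.641 ] dir world [ 0.8469 -0.3671  0.3847] low end t [-0.0757 -0.0735] end world [ 0.5934 -0.0735  0.071 ]
```

The sleeve sagged about 22° in the grip, long end down. I lean the tool 8° to recover part of that and insert it at the remaining slant, which still clears wall and bar. The long end will touch first and the sleeve will settle from there.

```bash
sed -i 's/RB=tool(YB-180,-17.5)/RB=tool(YB-180,-25.5)/; s/RB\[:,2\]\*.0115+RB\[:,1\]\*.0015/RB[:,2]*.008-RB[:,1]*.0005/' h.py
python3 -m handwheel '[[[0,0,-0.6],[0,-4,0],3.5],[[0,0,-0.6],[0,-4,0],3.5],[[0,0,0],[0,0,0],3.5]]' 
python3 f.py; python3 -c "
from h import *
plan(bask(-.038,.110),RB,4)"
```

```text
time_s: 12.52
tcp_pos: [0.6584, -0.1008, 0.1027]
tcp_rot: [0.957, -0.188, -0.214, -0.044]
force: [-0.6, 0.4, -3.7]
opening: 0.0397
grip_force: 60.0
274 235 c [ 0.      0.0003 -0.008 ] dir tool [ 0.7679  0.0152 -0.6404] dir world [ 0.8893 -0.3819  0.2517] low end t [-0.0758 -0.0738] end world [ 0.595  -0.0739  0.0911]
t 12.57 dist mm 97.65775484245016 ang 0.5872074136883375 open 0.03914609097591903 F [-0.6  1.1 -3.3]
[-2.21, -0.02, 1.03] [-0.09, -0.07, -0.09]
[-2.21, -0.02, 1.03] [-0.09, -0.07, -0.09]
[-2.21, -0.03, 1.03] [-0.09, -0.07, -0.09]
[-2.21, -0.03, 1.04] [-0.09, -0.07, -0.09]
```

```bash
python3 -m handwheel '[[[-2.2,0,1],[0,0,0],3.5],[[-2.2,0,1],[0,0,0],3.5],[[-2.2,0,1],[0,0,0],3.5],[[-2.2,0,1],[0,0,0],3.5],[[0,0,0],[0,0,0],3.5]]' && python3 -m handwheel '[[[0,0,0],[0,0,0],3.5]]'
python3 -c "
from h import *
plan(bask(-.038,.052),RB,4)"; python3 f.py
```

```text
time_s: 13.2
tcp_pos: [0.5663, -0.0631, 0.1038]
tcp_rot: [0.957, -0.188, -0.215, -0.044]
force: [0.9, 0.5, -3.1]
opening: 0.0392
grip_force: 60.0
time_s: 13.32
tcp_pos: [0.5683, -0.0638, 0.1038]
tcp_rot: [0.957, -0.188, -0.214, -0.044]
force: [1.0, 0.0, -5.0]
opening: 0.0394
grip_force: 60.0
t 13.32 dist mm 59.06344953069775 ang 0.5654320038649331 open 0.039420555879980265 F [ 1.  0. -5.]
[0.61, -0.01, 1.34] [-0.09, -0.06, -0.09]
[0.61, -0.01, 1.34] [-0.09, -0.06, -0.09]
[0.61, -0.01, 1.34] [-0.09, -0.06, -0.09]
[0.62, -0.02, 1.34] [-0.09, -0.06, -0.09]
172 158 c [ 0.     -0.0008 -0.0082] dir tool [ 0.7602 -0.0175 -0.6495] dir world [ 0.899  -0.3504  0.2628] low end t [-0.0768 -0.0759] end world [ 0.5033 -0.0378  0.0912]
```

```bash
python3 -m handwheel '[[[0.6,0,1.3],[0,0,0],3.5],[[0.6,0,1.3],[0,0,0],3.5],[[0.6,0,1.3],[0,0,0],3.5],[[0.5,0,1.1],[0,0,0],3.5],[[0,0,0],[0,0,0],3.5]]' && python3 -m handwheel '[[[0.2,0,0.4],[0,0,0],3.5],[[0.2,0,0.4],[0,0,0],3.5],[[0,0,0],[0,0,0],3.5]]'
python3 -c "
from h import *
plan(bask(-.038,.030),RB,2)"; python3 f.py
```

```text
time_s: 14.0
tcp_pos: [0.5663, -0.0631, 0.0472]
tcp_rot: [0.957, -0.188, -0.216, -0.044]
force: [0.2, -0.4, -4.4]
opening: 0.039
grip_force: 60.0
time_s: 14.38
tcp_pos: [0.5671, -0.0633, 0.0393]
tcp_rot: [0.957, -0.188, -0.215, -0.044]
force: [-0.7, -0.4, -3.4]
opening: 0.039
grip_force: 60.0
t 14.38 dist mm 16.507672044166167 ang 0.5299897629488166 open 0.038990298773811015 F [-0.7 -0.4 -3.4]
[0.37, -0.03, 0.74] [-0.18, -0.05, -0.19]
[0.37, -0.03, 0.73] [-0.18, -0.05, -0.19]
287 84 c [ 0.     -0.0015  0.0063] dir tool [ 0.9965 -0.0833 -0.0027] dir world [ 0.866  -0.2637 -0.4247] low end t [-0.0693 -0.0681] end world [ 0.5057 -0.0427  0.0627]
```

```bash
python3 -m handwheel '[[[0.2,0,0.3],[0,0,0],3.5],[[0.1,0,0.3],[0,0,0],3.5],[[0,0,0],[0,0,0],3.5]]' 25 && python3 -m handwheel '[[[0.2,0,0.4],[0,0,0],3.5],[[0.1,0,0.3],[0,0,0],3.5],[[0,0,0],[0,0,0],3.5]]' 20
python3 -c "
from h import *
plan(bask(-.038,.030),RB,2)"
```

```text
time_s: 14.8
tcp_pos: [0.5679, -0.0636, 0.0329]
tcp_rot: [0.957, -0.188, -0.215, -0.044]
force: [4.4, -2.1, 3.1]
opening: 0.0397
grip_force: 25.0
time_s: 15.18
tcp_pos: [0.5667, -0.0631, 0.0247]
tcp_rot: [0.957, -0.188, -0.216, -0.044]
force: [2.3, -1.1, 0.9]
opening: 0.04
grip_force: 20.0
t 15.18 dist mm 2.2129760495934887 ang 0.5286506152466108 open 0.04002076181799108 F [ 2.3 -1.1  0.9]
[0.08, -0.03, 0.07] [-0.18, -0.03, -0.19]
[0.08, -0.03, 0.07] [-0.18, -0.03, -0.19]
```

```bash
python3 -m handwheel '[[[0,0,0],[0,0,0],5.6],[[0,0,0],[0,0,0],5.6],[[0,0,0],[0,0,0],5.6],[[0,0,-1.5],[0,0,0],5.6],[[0,0,-4],[0,0,0],5.6]]' 20 && python3 -m handwheel '[[[0,0,-5],[0,0,0],5.6],[[0,0,-5],[0,0,0],5.6],[[0,0,-5],[0,0,0],5.6],[[0,0,-4],[0,0,0],5.6],[[0,0,0],[0,0,0],5.6]]'
python3 - <<'E'
from m import *
t=snap('top');s=snap('side');save(t,'t5');save(s,'s5');np.savez('pics/topB',**t);np.savez('pics/sideB',**s)
cv2.imwrite('pics/c5.png',np.hstack([cv2.resize(t['color'][150:260,300:410,::-1],(400,400)),cv2.resize(s['color'][170:290,270:390,::-1],(400,400))]))
for nm,s,P in(('T',t,cloud(t)),('S',s,cloud(s))):
    h=hsv(s); m=((h[...,0]<6)|(h[...,0]>174))&(h[...,1]>150)&(h[...,2]>80)&box(P,.4,.7,-.2,.1,.14,.2)
    p=sel(P,m); print(nm,len(p),p.mean(0),cv2.minAreaRect((p[:,:2]*1000).astype(np.float32)) if len(p) else '')
    q=sel(P,box(P,.4,.68,-.18,.08,.048,.07)); q=q[np.linalg.norm(q[:,:2]-B[:2],axis=1)<.14];print(' rim',cv2.minAreaRect((q[:,:2]*1000).astype(np.float32)))
E
```

```text
time_s: 15.8
tcp_pos: [0.588, -0.0722, 0.0749]
tcp_rot: [0.957, -0.188, -0.217, -0.044]
force: [0.3, 0.6, -0.7]
opening: 0.0559
grip_force: 0.0
time_s: 16.42
tcp_pos: [0.6663, -0.1044, 0.2505]
tcp_rot: [0.958, -0.188, -0.212, -0.044]
force: [-0.0, 0.2, -0.4]
opening: 0.0559
grip_force: 0.0
T 78 [ 0.5485 -0.015   0.1738] ((549.0994873046875, -15.068685531616211), (57.5296745300293, 10.054417610168457), 69.20167541503906)
 rim ((546.5999145507812, -22.132057189941406), (81.16033935546875, 202.52450561523438), 68.82643127441406)
S 105 [ 0.5369 -0.053   0.1714] ((534.9705200195312, -54.90235137939453), (133.70553588867188, 10.109068870544434), 68.43795776367188)
 rim ((535.5956420898438, -52.90837860107422), (147.7604522705078, 201.37303161621094), 68.56674194335938)
```

View pics/c5.png

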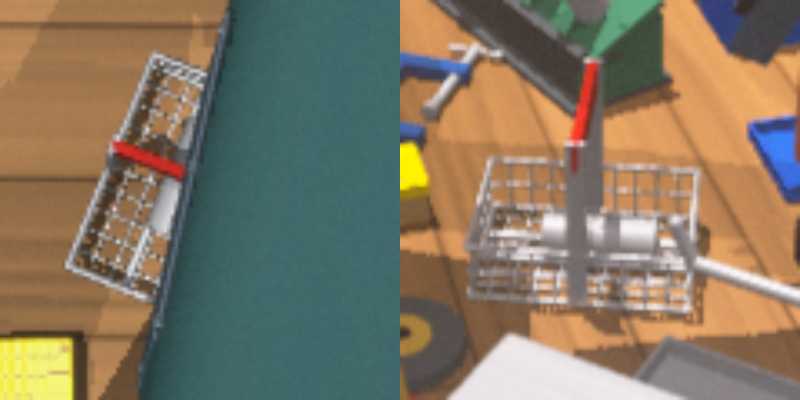

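Both halves of the picture agree. The sleeve lies along x in the cradle under the bar, at about (600,232) in the right half. The basket has not moved: its rim still fits at (0.5356, −0.053) with the same yaw. Next is the crossbar grasp.

```bash
cat >> h.py <<'E'
BC=np.array([.5353,-.0512,0]);RC=tool(68.3,0)
E
python3 -c "
from h import *
plan(BC+[0,0,.27],RC,12)"
```

```text
t 16.52 dist mm 140.8755320745597 ang 93.2959951899982 open 0.05614505723615464 F [ 0.3  0.7 -0.5]
[-1.13, 0.0, 0.32] [-1.68, 1.64, -7.41]
[-1.13, -0.15, 0.29] [-1.68, 1.64, -7.41]
[-1.11, -0.31, 0.25] [-1.68, 1.64, -7.41]
[-1.06, -0.45, 0.21] [-1.68, 1.64, -7.41]
[-1.0, -0.59, 0.16] [-1.68, 1.64, -7.41]
[-0.92, -0.72, 0.11] [-1.68, 1.64, -7.41]
[-0.82, -0.84, 0.07] [-1.68, 1.64, -7.41]
[-0.71, -0.94, 0.02] [-1.68, 1.64, -7.41]
[-0.58, -1.02, -0.03] [-1.68, 1.64, -7.41]
[-0.44, -1.08, -0.07] [-1.68, 1.64, -7.41]
[-0.3, -1.13, -0.12] [-1.68, 1.64, -7.41]
[-0.14, -1.15, -0.16] [-1.68, 1.64, -7.41]
```

```bash
python3 -m handwheel '[[[-1.1,0,0.2],[-1.7,1.6,-7.4],5],[[-1.1,-0.2,0.2],[-1.7,1.6,-7.4],5],[[-1.1,-0.3,0.2],[-1.7,1.6,-7.4],5],[[-1.1,-0.5,0.2],[-1.7,1.6,-7.4],5],[[-1,-0.6,0.1],[-1.7,1.6,-7.4],5]]' && python3 -m handwheel '[[[-0.9,-0.7,0.1],[-1.7,1.6,-7.4],5],[[-0.8,-0.8,0],[-1.7,1.6,-7.4],5],[[-0.7,-0.9,0],[-1.7,1.6,-7.4],5],[[-0.6,-1,0],[-1.7,1.6,-7.4],5],[[-0.4,-1.1,0],[-1.7,1.6,-7.4],5]]' && python3 -m handwheel '[[[-0.3,-1.1,0],[-1.7,1.6,-7.4],5],[[-0.1,-1.1,-0.1],[-1.7,1.6,-7.4],5],[[0,0,0],[0,0,0],5],[[0,0,0],[0,0,0],5]]'
python3 -c "
from h import *
plan(BC+[0,0,.27],RC,1)"
```

```text
time_s: 17.15
tcp_pos: [0.6106, -0.081, 0.258]
tcp_rot: [0.98, 0.141, -0.138, -0.027]
force: [-0.6, -0.1, 0.6]
opening: 0.05
grip_force: 0.0
time_s: 17.77
tcp_pos: [0.5581, -0.0597, 0.2676]
tcp_rot: [0.891, 0.451, -0.044, -0.007]
force: [1.0, 1.2, -0.5]
opening: 0.0501
grip_force: 0.0
time_s: 18.27
tcp_pos: [0.5388, -0.0514, 0.2704]
tcp_rot: [0.829, 0.56, -0.005, 0.001]
force: [0.3, 0.3, 0.5]
opening: 0.0501
grip_force: 0.0
t 18.27 dist mm 3.490492885765922 ang 0.6068940245061062 open 0.05011889991560664 F [0.3 0.3 0.5]
[-0.11, -0.33, 0.04] [-0.23, 0.53, -0.19]
```

```bash
python3 -m handwheel '[[[-0.1,-0.3,4],[0,0.5,0],5],[[0,0,4],[0,0,0],5],[[0,0,2.5],[0,0,0],5],[[0,0,1],[0,0,0],5],[[0,0,0],[0,0,0],5]]'
python3 -c "
from h import *
plan(BC+[0,0,.151],RC,1)"
```

```text
time_s: 18.9
tcp_pos: [0.5353, -0.0514, 0.1556]
tcp_rot: [0.828, 0.561, -0.001, -0.002]
force: [0.3, 0.0, -0.2]
opening: 0.0498
grip_force: 0.0
t 18.9 dist mm 4.561023515002728 ang 0.24625067984974594 open 0.04981188746186 F [ 0.3  0.  -0.2]
[0.02, -0.01, 0.46] [-0.23, 0.01, -0.09]
```

```bash
python3 -m handwheel '[[[0,0,0.4],[0,0,0],5],[[0,0,0],[0,0,0],0.5],[[0,0,0],[0,0,0],0.5],[[0,0,0],[0,0,0],0.5],[[0,0,0],[0,0,0],0.5]]' 60 && python3 -m handwheel '[[[0,0,0],[0,0,0],0.5],[[0,0,-1],[0,0,0],0.5],[[0,0,-2],[0,0,0],0.5],[[0,0,0],[0,0,0],0.5]]'
python3 - <<'E'
from m import *
s=ctrl.read_state();print(s['tcp_pos'],s['force'])
q=snap('side');P=cloud(q);save(q,'s6')
h=hsv(q); m=((h[...,0]<6)|(h[...,0]>174))&(h[...,1]>150)&(h[...,2]>80)&box(P,.4,.7,-.2,.1,.14,.24);p=sel(P,m);print(len(p),p.mean(0),np.percentile(p[:,2],[2,98]))
cv2.imwrite('pics/c6.png',cv2.resize(q['color'][130:310,230:470,::-1],(800,600)))
E
```

```text
time_s: 19.52
tcp_pos: [0.5353, -0.0514, 0.1519]
tcp_rot: [0.828, 0.561, -0.001, -0.001]
force: [0.1, 0.6, -1.2]
opening: 0.0128
grip_force: 0.0
time_s: 20.02
tcp_pos: [0.5359, -0.0515, 0.183]
tcp_rot: [0.828, 0.561, -0.0, -0.001]
force: [-0.4, -0.2, -7.0]
opening: 0.0098
grip_force: 60.0
[ 0.5359 -0.0515  0.183 ] [-0.4058 -0.1751 -6.9925]
68 [ 0.5288 -0.0703  0.2063] [0.1905 0.2381]
```

View pics/c6.png

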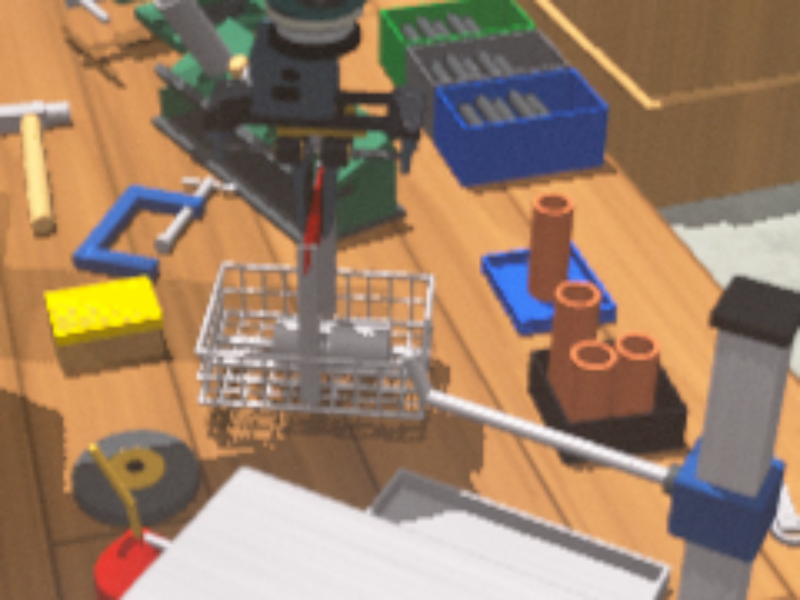

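The basket hangs level in the grip with the sleeve at (330,340); the lift force is 7 N. Before the transfer I pin down the hook line, tip, bracket and oil can from the first pictures.

```bash
python3 - <<'E'
from m import *
for yaw in(-44.5,-45.5):
  a=np.radians(yaw);v=np.array([np.cos(a),np.sin(a)]);w=np.array([-v[1],v[0]])
  for nm,P in(('T',PT),('S',PS)):
    q=sel(P,box(P,.48,.75,-.55,-.27,.206,.225)); al=q[:,:2]@v; of=q[:,:2]@w
    k=(abs(of-.155)<.012); print(yaw,nm,[(round(b,2),np.round(np.median(of[k&(abs(al-b)<.01)]),4)) for b in(.64,.68,.72,.76,.79)],'end',al[k].max())
    q=sel(P,box(P,.48,.6,-.36,-.27,.225,.26)); print('  tip al',np.percentile(q[:,:2]@v,[5,50,95]),'of',np.median(q[:,:2]@w))
    q=sel(P,box(P,.25,.45,-.36,-.2,.1,.2)); print('  can',len(q),np.c_[q.min(0),q.max(0),np.median(q,0)].T.tolist(),'of min/max', (q[:,:2]@w).max(),(q[:,:2]@v).max())
# drain tray corners (blue/steel rim)
q=sel(PT,box(PT,.4,.8,-.5,-.15,.014,.03)); print(cv2.boxPoints(cv2.minAreaRect((q[:,:2]*1000).astype(np.float32))).round(0).tolist())
E
```

```text
-44.5 T [(0.64, np.float64(0.1495)), (0.68, np.float64(0.1483)), (0.72, np.float64(0.1483)), (0.76, np.float64(0.1485)), (0.79, np.float64(0.1489))] end 0.8483759822733943
  tip al [0.5966 0.6022 0.6116] of 0.14908428243145083
  can 38 [[0.30278431149021423, -0.28995524909037024, 0.10285543364957528], [0.3326147159799511, -0.26953998420912556, 0.16980414832817292], [0.31709141528296353, -0.2769730914125381, 0.14919229252171118]] of min/max 0.028661762366407193 0.43861618284278087
-44.5 S [(0.64, np.float64(0.1458)), (0.68, np.float64(0.1456)), (0.72, np.float64(0.1462)), (0.76, np.float64(0.1455)), (0.79, np.float64(0.1458))] end 0.8691290934923785
  tip al [0.599  0.6059 0.6119] of 0.14465062243279636
  can 93 [[0.30281734796494936, -0.2952306108896141, 0.10048992923163635], [0.3331114649747599, -0.27111745081559524, 0.16923554617011305], [0.3208176166817996, -0.2835482410656771, 0.13717097753535334]] of min/max 0.028790905348265512 0.4424552810319765
-45.5 T [(0.64, np.float64(0.1597)), (0.68, np.float64(0.1598)), (0.72, np.float64(0.1603)), (0.76, np.float64(0.1622)), (0.79, np.fl
[... 200 characters left out ...]
98420912556, 0.16980414832817292], [0.31709141528296353, -0.2769730914125381, 0.14919229252171118]] of min/max 0.03625522632460497 0.43805707506992025
-45.5 S [(0.64, np.float64(0.1563)), (0.68, np.float64(0.1559)), (0.72, np.float64(0.158)), (0.76, np.float64(0.1569)), (0.79, np.float64(0.157))] end 0.8664820423396852
  tip al [0.5963 0.6033 0.6092] of 0.15522015120225538
  can 93 [[0.30281734796494936, -0.2952306108896141, 0.10048992923163635], [0.3331114649747599, -0.27111745081559524, 0.16923554617011305], [0.3208176166817996, -0.2835482410656771, 0.13717097753535334]] of min/max 0.036418784900282754 0.44202354236376734
[[400.0, -498.0], [797.0, -501.0], [800.0, -154.0], [403.0, -151.0]]
```

```bash
cat >> h.py <<'E'
a=np.radians(-44.5);V=np.array([np.cos(a),np.sin(a),0]);W=np.array([-V[1],V[0],0]);RH=tool(45.5,0)
def hook(al,zbar): return V*(.662+al)+W*.148+np.array([0,0,zbar+.007])
E
python3 -m handwheel '[[[0,0,-3],[0,0,0],0.5],[[0,0,-4],[0,0,0],0.5],[[0,0,-4],[0,0,0],0.5],[[0,0,-3],[0,0,0],0.5],[[0,0,-1],[0,0,0],0.5]]'
python3 -c "
from h import *
plan(hook(-.10,.33),RH,8)"
```

```text
time_s: 20.7
tcp_pos: [0.5359, -0.0516, 0.3325]
tcp_rot: [0.828, 0.561, -0.0, -0.001]
force: [-1.3, 0.8, -6.8]
opening: 0.0096
grip_force: 60.0
t 20.7 dist mm 238.82550946783758 ang 22.74807528349818 open 0.009603187641669675 F [-1.3  0.8 -6.8]
[-2.89, 0.73, -0.06] [-0.01, -0.0, 2.84]
[-2.85, 0.88, -0.06] [-0.01, -0.0, 2.84]
[-2.81, 1.02, -0.06] [-0.01, -0.0, 2.84]
[-2.75, 1.15, -0.06] [-0.01, -0.0, 2.84]
[-2.69, 1.29, -0.06] [-0.01, -0.0, 2.84]
[-2.62, 1.42, -0.06] [-0.01, -0.0, 2.84]
[-2.55, 1.55, -0.06] [-0.01, -0.0, 2.84]
[-2.47, 1.67, -0.06] [-0.01, -0.0, 2.84]
```

```bash
python3 -m handwheel '[[[-1.5,0.4,0],[0,0,1.4],0.5],[[-2.9,0.8,-0.1],[0,0,2.8],0.5],[[-2.9,0.9,-0.1],[0,0,2.8],0.5],[[-2.8,1,-0.1],[0,0,2.8],0.5],[[-2.8,1.2,-0.1],[0,0,2.8],0.5]]' && python3 -m handwheel '[[[-2.7,1.3,0],[0,0,2.8],0.5],[[-2.6,1.4,0],[0,0,2.8],0.5],[[-2.5,1.6,0],[0,0,2.8],0.5],[[-1.5,1,0],[0,0,1.7],0.5],[[0,0,0],[0,0,0],0.5]]' && python3 -m handwheel '[[[0,0,0],[0,0,0],0.5],[[0,0,0],[0,0,0],0.5]]'
python3 -c "
from h import *
plan(hook(-.10,.249),RH,4)"
```

```text
time_s: 21.32
tcp_pos: [0.5149, -0.1876, 0.3336]
tcp_rot: [0.885, 0.466, -0.002, -0.002]
force: [0.9, 0.6, -6.6]
opening: 0.0097
grip_force: 60.0
time_s: 21.95
tcp_pos: [0.499, -0.292, 0.3324]
tcp_rot: [0.922, 0.386, -0.002, -0.004]
force: [3.0, 8.1, -10.6]
opening: 0.0101
grip_force: 59.4
time_s: 22.2
tcp_pos: [0.4993, -0.2915, 0.3326]
tcp_rot: [0.922, 0.387, -0.002, -0.004]
force: [2.7, 5.6, -9.5]
opening: 0.0098
grip_force: 59.4
t 22.2 dist mm 76.84881264738372 ang 0.4642054562827401 open 0.009830463033907066 F [ 2.7  5.6 -9.5]
[0.15, 0.05, 1.91] [-0.12, 0.01, 0.0]
[0.15, 0.05, 1.91] [-0.12, 0.01, 0.0]
[0.15, 0.05, 1.91] [-0.12, 0.01, 0.0]
[0.15, 0.04, 1.91] [-0.12, 0.01, 0.0]
```

There is an unexpected side force. At this height the basket walls (z 0.185–0.245) overlap the hook tip. I take a look before moving.

```bash
python3 - <<'E'
from h import *
q=snap('side');save(q,'s7');t=snap('top');save(t,'t7')
cv2.imwrite('pics/c7.png',np.hstack([cv2.resize(q['color'][130:310,270:450,::-1],(400,400)),cv2.resize(t['color'][130:260,390:520,::-1],(400,400))]))
E
```

```text
(no output)
```

View pics/c7.png

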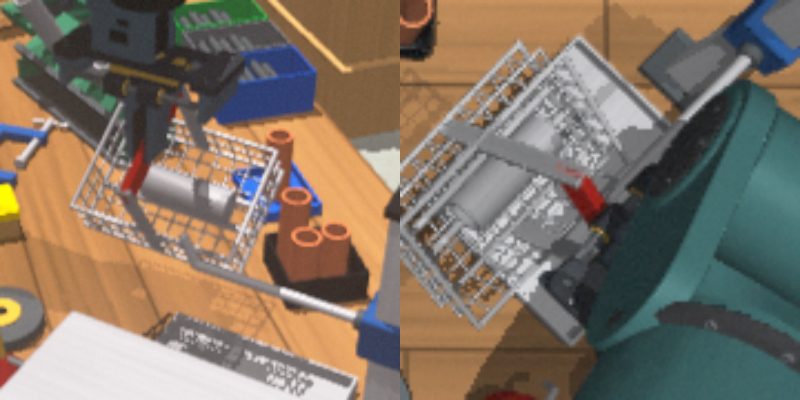

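The tip pushes on the basket's −W side wall (left half of the picture, near (190,240)), and the basket has rolled about 25–30° in the grip with the sleeve still inside. I back straight out sideways and level it on the bench where it stood.

```bash
python3 -m handwheel '[[[2,0,0],[0,0,0],0.5],[[3,0,0],[0,0,0],0.5],[[3,0,0],[0,0,0],0.5],[[2,0,0],[0,0,0],0.5],[[0,0,0],[0,0,0],0.5]]'
cat > b.py <<'E'
from m import *
s=ctrl.read_state();p0=np.array(s['tcp_pos']);A=R.from_quat(s['tcp_rot']).as_matrix()
print('tcp',p0,'F',s['force'],'open',s['opening'])
for nm in('side','top'):
    q=snap(nm);P=cloud(q);save(q,'%s_%.0f'%(nm,s['time_s']*10));h=hsv(q)
    m=((h[...,0]<6)|(h[...,0]>174))&(h[...,1]>150)&(h[...,2]>60)&(np.linalg.norm(P[...,:2]-p0[:2],axis=-1)<.11)&(abs(P[...,2]-p0[2])<.07)
    p=(sel(P,m)-p0)@A
    if len(p)>8:
        k=abs(p[:,1])<.012;p=p[k]; f=np.polyfit(p[:,0],p[:,2],1); print(nm,'red',len(p),'x',p[:,0].min(),p[:,0].max(),'tilt deg',np.degrees(np.arctan(f[0])),'z at0',f[1])
    o=sel(P,box(P,p0[0]-.2,p0[0]+.2,p0[1]-.2,p0[1]+.2,.03,p0[2]-.03)); o=o[np.linalg.norm(o[:,:2]-p0[:2],axis=1)<.15]; print('  basket z',np.percentile(o[:,2],[1,5,50]) if len(o) else '',len(o))
E
python3 b.py; python3 -c "
from h import *
plan(BC+[0,0,.30],RC,6)"
```

```text
time_s: 22.92
tcp_pos: [0.5712, -0.2199, 0.3348]
tcp_rot: [0.922, 0.388, -0.001, -0.001]
force: [-1.9, -0.5, -6.9]
opening: 0.0095
grip_force: 60.0
tcp [ 0.5712 -0.2199  0.3348] F [-1.8831 -0.5494 -6.8967] open 0.009499271802294856
side red 122 x -0.054037945795079624 0.06600837141254376 tilt deg -21.630302937805315 z at0 -0.008001234783862107
  basket z [0.1711 0.1778 0.2264] 2510
top red 77 x 0.03500922637169062 0.06055500865140846 tilt deg -26.976063829403643 z at0 -0.018370136311911908
  basket z [0.1753 0.1804 0.2352] 2078
t 23.02 dist mm 176.8338595062599 ang 22.731941695073978 open 0.009524180787685447 F [ 0.2 -0.3 -6.7]
[1.61, -2.4, 0.59] [-0.03, 0.01, -3.79]
[1.77, -2.28, 0.59] [-0.03, 0.01, -3.79]
[1.91, -2.16, 0.59] [-0.03, 0.01, -3.79]
[2.05, -2.03, 0.59] [-0.03, 0.01, -3.79]
[2.18, -1.89, 0.58] [-0.03, 0.01, -3.79]
[2.3, -1.74, 0.58] [-0.03, 0.01, -3.79]
```

The basket is free of the hook but still tilted about 23° in the grip. I lean the tool by the same angle so it is upright, then set it down and regrip.

```bash
python3 -m handwheel '[[[1.6,-2.4,0],[0,0,-3.8],0.5],[[1.8,-2.3,0],[0,0,-3.8],0.5],[[1.9,-2.2,0],[0,0,-3.8],0.5],[[2.1,-2,0],[0,0,-3.8],0.5],[[2.2,-1.9,0],[0,0,-3.8],0.5]]' && python3 -m handwheel '[[[2.3,-1.7,0],[0,0,-3.8],0.5],[[0,0,0],[0,-5,0],0.5],[[0,0,0],[0,-6,0],0.5],[[0,0,0],[0,-6,0],0.5],[[0,0,0],[0,-6,0],0.5]]' && python3 -m handwheel '[[[0,0,0],[0,0,0],0.5],[[0,0,0],[0,0,0],0.5]]'
cat > r.py <<'E'
from m import *
s=ctrl.read_state();p0=np.array(s['tcp_pos']);print('tcp',p0,'F',s['force'],'t',s['time_s'])
for nm in('side','top'):
    q=snap(nm);P=cloud(q);h=hsv(q)
    m=((h[...,0]<6)|(h[...,0]>174))&(h[...,1]>150)&(h[...,2]>60)&(np.linalg.norm(P[...,:2]-p0[:2],axis=-1)<.11)&(abs(P[...,2]-p0[2])<.08)
    p=sel(P,m)
    if len(p)<9: continue
    v=cv2.fitLine(p.astype(np.float32),cv2.DIST_HUBER,0,.01,.01).ravel(); v=v*np.sign(v[1])
    print(nm,len(p),'mean',p.mean(0),'z',np.percentile(p[:,2],[2,98]),'yaw',np.degrees(np.arctan2(v[1],v[0])),'tilt',np.degrees(np.arcsin(v[2])))
    o=sel(P,box(P,p0[0]-.2,p0[0]+.2,p0[1]-.2,p0[1]+.2,.03,p0[2]-.06)); o=o[np.linalg.norm(o[:,:2]-p0[:2],axis=1)<.14]
    if len(o): zl=np.percentile(o[:,2],1); print('  basket low z',zl)
E
python3 r.py
```

```text
time_s: 23.65
tcp_pos: [0.5409, -0.0785, 0.3358]
tcp_rot: [0.845, 0.534, -0.001, -0.001]
force: [0.9, -0.3, -7.8]
opening: 0.0097
grip_force: 60.0
time_s: 24.28
tcp_pos: [0.536, -0.0511, 0.3361]
tcp_rot: [0.811, 0.55, -0.167, 0.112]
force: [0.3, -1.4, -7.2]
opening: 0.0097
grip_force: 60.0
time_s: 24.52
tcp_pos: [0.536, -0.0509, 0.3358]
tcp_rot: [0.811, 0.551, -0.165, 0.11]
force: [0.7, -0.3, -6.6]
opening: 0.01
grip_force: 60.0
tcp [ 0.536  -0.0509  0.3358] F [ 0.7191 -0.2932 -6.6314] t 24.525
side 59 mean [ 0.5334 -0.0588  0.3509] z [0.3365 0.3582] yaw 71.633354 tilt 7.661392
  basket low z 0.17445445972057683
top 88 mean [ 0.5235 -0.0778  0.3485] z [0.3379 0.3535] yaw 64.27779 tilt 7.7474694
  basket low z 0.17404779451830862
```

```bash
python3 -m handwheel '[[[0,0,0],[0,-6,0],0.5],[[0,0,0],[0,0,0],0.5],[[0,0,0],[0,0,0],0.5]]' && python3 r.py; python3 -c "
from h import *
s=ctrl.read_state();A=R.from_quat(s['tcp_rot']);print(A.inv().apply([0,0,-1]),A.inv().apply(PB))"
```

```text
time_s: 25.0
tcp_pos: [0.5361, -0.0507, 0.3359]
tcp_rot: [0.801, 0.544, -0.207, 0.139]
force: [-0.5, -0.3, -6.9]
opening: 0.0099
grip_force: 60.0
tcp [ 0.5361 -0.0507  0.3359] F [-0.4608 -0.326  -6.9456] t 25.0
side 62 mean [ 0.5308 -0.065   0.3498] z [0.3294 0.3554] yaw 69.43859 tilt 3.6475792
  basket low z 0.17810580505509516
top 106 mean [ 0.525  -0.0741  0.3506] z [0.3317 0.3557] yaw 70.10161 tilt 3.077
  basket low z 0.17778012258618633
[0.48290616 0.00242173 0.87566876] [ 0.00306207 -0.99999473  0.00107692]
```

```bash
python3 -m handwheel '[[[1.5,0,2.6],[0,-1,0],0.5],[[1.9,0,3.5],[0,-1,0],0.5],[[1.9,0,3.5],[0,-1,0],0.5],[[1.5,0,2.6],[0,0,0],0.5],[[0.7,0,1.3],[0,0,0],0.5]]' && python3 -m handwheel '[[[0.3,0,0.5],[0,0,0],0.5],[[0,0,0],[0,0,0],0.5]]' && python3 r.py
```

```text
time_s: 25.72
tcp_pos: [0.5336, -0.0547, 0.1803]
tcp_rot: [0.795, 0.54, -0.229, 0.153]
force: [0.9, 0.0, -6.9]
opening: 0.0096
grip_force: 60.0
time_s: 25.98
tcp_pos: [0.5345, -0.0546, 0.1763]
tcp_rot: [0.795, 0.54, -0.228, 0.154]
force: [-0.8, -0.2, -7.2]
opening: 0.0096
grip_force: 60.0
tcp [ 0.5345 -0.0546  0.1763] F [-0.8047 -0.2038 -7.2046] t 25.975
side 55 mean [ 0.5326 -0.0591  0.192 ] z [0.1753 0.1964] yaw 70.74412 tilt -0.5073997
  basket low z 0.030345291455974227
top 85 mean [ 0.5262 -0.0722  0.1932] z [0.1809 0.1974] yaw 63.96107 tilt -0.050896388
  basket low z 0.0301491644404005
```

```bash
python3 -m handwheel '[[[0.5,0,0.8],[0,0,0],0.5],[[0.2,0,0.4],[0,0,0],0.5],[[0,0,0],[0,0,0],0.5]]' && python3 -m handwheel '[[[0.1,0,0.3],[0,0,0],0.5],[[0.1,0,0.2],[0,0,0],0.5],[[0,0,0],[0,0,0],0.5]]' 20 && python3 r.py
```

```text
time_s: 26.45
tcp_pos: [0.5335, -0.055, 0.1613]
tcp_rot: [0.795, 0.54, -0.229, 0.153]
force: [-0.5, -0.0, -6.1]
opening: 0.0095
grip_force: 60.0
time_s: 26.82
tcp_pos: [0.533, -0.0568, 0.1579]
tcp_rot: [0.795, 0.54, -0.23, 0.154]
force: [-9.9, -5.6, 15.4]
opening: 0.0101
grip_force: 20.0
tcp [ 0.533  -0.0568  0.1579] F [-9.8622 -5.6429 15.4065] t 26.825
side 53 mean [ 0.5327 -0.0578  0.1747] z [0.1674 0.1783] yaw 70.155655 tilt 0.17059703
  basket low z 0.030299163305002874
top 82 mean [ 0.5244 -0.0752  0.1742] z [0.161  0.1784] yaw 67.04095 tilt 1.102969
  basket low z 0.030545547111410838
```

```bash
python3 -m handwheel '[[[0,0,0],[0,0,0],5],[[0,0,0],[0,0,0],5],[[0,0,0],[0,0,0],5],[[0,0,-3],[0,0,0],5],[[0,0,-5],[0,0,0],5]]' && python3 -m handwheel '[[[0,0,-4],[0,6,0],5],[[0,0,0],[0,8,0],5],[[0,0,0],[0,8,0],5],[[0,0,0],[0,8,0],5],[[0,0,0],[0,0,0],5]]'
python3 - <<'E'
from m import *
plan(BC+[0,0,.25],RC,2)
for nm in('side','top'):
    q=snap(nm);P=cloud(q);h=hsv(q)
    m=((h[...,0]<6)|(h[...,0]>174))&(h[...,1]>150)&(h[...,2]>60)&box(P,.4,.68,-.2,.1,.14,.2); p=sel(P,m)
    print(nm,len(p),p.mean(0),'z',np.percentile(p[:,2],[2,98]),cv2.minAreaRect((p[:,:2]*1000).astype(np.float32)))
    o=sel(P,box(P,.4,.68,-.2,.1,.048,.07)); o=o[np.linalg.norm(o[:,:2]-BC[:2],axis=1)<.15]; print('  rim',len(o),cv2.minAreaRect((o[:,:2]*1000).astype(np.float32)))
    # bright solid sleeve: points at 30..48 mm inside basket
    e=sel(P,box(P,.4,.68,-.2,.1,.036,.05)); e=e[np.linalg.norm(e[:,:2]-BC[:2],axis=1)<.065]; d=e[:,:2]-BC[:2]; print('  sleeve?',len(e),'along',np.percentile(d@PB[:2],[2,98]),'across',np.median(d@np.array([-PB[1],PB[0]])))
E
```

```text
time_s: 27.55
tcp_pos: [0.5484, -0.0164, 0.2241]
tcp_rot: [0.795, 0.54, -0.23, 0.153]
force: [0.2, 0.5, 0.6]
opening: 0.0495
grip_force: 0.0
time_s: 28.18
tcp_pos: [0.5568, 0.002, 0.2587]
tcp_rot: [0.828, 0.561, -0.015, 0.009]
force: [-0.3, -0.3, 0.4]
opening: 0.0499
grip_force: 0.0
t 28.18 dist mm 58.00707606083077 ang 1.9836015361756316 open 0.049933384331956716 F [-0.3 -0.3  0.4]
[-2.85, -0.01, 0.53] [-0.06, 0.99, -0.03]
[-2.86, -0.01, 0.48] [-0.06, 0.99, -0.03]
side 97 [ 0.5399 -0.0436  0.1717] z [0.1546 0.1775] ((540.1480712890625, -40.370269775390625), (120.12800598144531, 9.963998794555664), 68.1927261352539)
  rim 378 ((537.3470458984375, -44.81687927246094), (150.7557373046875, 202.6469268798828), 66.86871337890625)
  sleeve? 219 along [-0.0628  0.0362] across 0.001881293546972502
top 16 [ 0.5143 -0.0992  0.1738] z [0.164  0.1759] ((513.9597778320312, -99.05315399169922), (12.5161771774292, 8.731450080871582), 62.23927688598633)
  rim 71 ((576.5330810546875, -128.82278442382812), (88.04773712158203, 36.88475036621094), 4.219054222106934)
  sleeve? 11 along [-0.0432 -0.029 ] across -0.008357274958392655
```

The basket stands level again about 8 mm along, near (0.538, −0.0435) with yaw 68°, and the sleeve is still in the cradle. I regrip and this time transfer at bar height 0.25, where the walls pass below the tip.

```bash
sed -i 's/BC=np.array(\[.5353,-.0512,0\])/BC=np.array([.538,-.0435,0])/' h.py
python3 -c "
from h import *
plan(BC+[0,0,.22],RC,1)"
python3 -m handwheel '[[[-2.5,0,1],[0,1,0],5],[[-2.4,0,1],[0,1,0],5],[[0,0,1.5],[0,0,0],5],[[0,0,0],[0,0,0],5],[[0,0,0],[0,0,0],5]]'
python3 -c "
from h import *
plan(BC+[0,0,.151],RC,2)"
```

```text
t 28.27 dist mm 63.09480143470913 ang 2.1332578226787335 open 0.04991180086610629 F [-0.1  0.7 -0.3]
[-4.87, -0.05, 4.01] [-0.17, 2.13, 0.02]
time_s: 28.9
tcp_pos: [0.5392, -0.0421, 0.2246]
tcp_rot: [0.827, 0.562, -0.001, -0.001]
force: [0.5, 0.9, -0.4]
opening: 0.0499
grip_force: 0.0
t 28.9 dist mm 73.65463594834183 ang 0.21024816312190756 open 0.04985389005842141 F [ 0.5  0.9 -0.4]
[-0.09, -0.02, 3.68] [-0.09, 0.01, 0.05]
[-0.09, -0.02, 3.68] [-0.09, 0.01, 0.05]
```

```bash
python3 -m handwheel '[[[-0.2,0,3],[0,0,0],5],[[0,0,3],[0,0,0],5],[[0,0,1.3],[0,0,0],5],[[0,0,0],[0,0,0],5],[[0,0,0],[0,0,0],5]]' 60 && python3 -m handwheel '[[[0,0,0],[0,0,0],0.5],[[0,0,0],[0,0,0],0.5],[[0,0,0],[0,0,0],0.5],[[0,0,0],[0,0,0],0.5],[[0,0,0],[0,0,0],0.5]]' 60
```

```text
time_s: 29.52
tcp_pos: [0.5386, -0.0445, 0.1526]
tcp_rot: [0.827, 0.562, -0.0, -0.001]
force: [0.1, 0.4, -0.1]
opening: 0.0498
grip_force: 0.0
time_s: 30.15
tcp_pos: [0.5378, -0.0446, 0.1516]
tcp_rot: [0.827, 0.562, -0.001, -0.001]
force: [-1.2, -0.2, 1.9]
opening: 0.0097
grip_force: 60.0
```

```bash
python3 -m handwheel '[[[0,0,-1],[0,0,0],0.5],[[0,0,-3],[0,0,0],0.5],[[0,0,-3.5],[0,0,0],0.5],[[0,0,-2.4],[0,0,0],0.5],[[0,0,-0.6],[0,0,0],0.5]]' && python3 -m handwheel '[[[0,0,0],[0,0,0],0.5]]'
python3 r.py; python3 -c "
from h import *
plan(hook(-.10,.249),RH,9)"
```

```text
time_s: 30.78
tcp_pos: [0.5384, -0.0447, 0.2579]
tcp_rot: [0.827, 0.562, -0.0, -0.001]
force: [-0.4, 0.8, -6.9]
opening: 0.0094
grip_force: 60.0
time_s: 30.9
tcp_pos: [0.5377, -0.0446, 0.2561]
tcp_rot: [0.827, 0.562, -0.001, -0.001]
force: [-0.6, -0.6, -8.0]
opening: 0.0096
grip_force: 60.0
tcp [ 0.5377 -0.0446  0.2561] F [-0.572  -0.6247 -7.9706] t 30.9
side 60 mean [ 0.5319 -0.0613  0.2784] z [0.2625 0.2817] yaw 71.058975 tilt 1.0007414
  basket low z 0.10531437949947797
t 31.0 dist mm 245.95636547032436 ang 22.856012623466402 open 0.0099414713681783 F [-0.7  0.5 -7.7]
[-2.65, 0.66, -0.01] [-0.03, 0.01, 2.54]
[-2.62, 0.78, -0.01] [-0.03, 0.01, 2.54]
[-2.58, 0.89, -0.01] [-0.03, 0.01, 2.54]
[-2.54, 1.01, -0.01] [-0.03, 0.01, 2.54]
[-2.49, 1.12, -0.01] [-0.03, 0.01, 2.54]
[-2.44, 1.23, -0.01] [-0.03, 0.01, 2.54]
[-2.39, 1.33, -0.01] [-0.03, 0.01, 2.54]
[-2.32, 1.44, -0.01] [-0.03, 0.01, 2.54]
[-2.26, 1.54, -0.01] [-0.03, 0.01, 2.54]
```

```bash
python3 -m handwheel '[[[-1.4,0.3,0],[0,0,1.3],0.5],[[-2.6,0.7,0],[0,0,2.5],0.5],[[-2.6,0.8,0],[0,0,2.5],0.5],[[-2.6,0.9,0],[0,0,2.6],0.5],[[-2.5,1,0],[0,0,2.6],0.5]]' && python3 -m handwheel '[[[-2.5,1.1,0],[0,0,2.6],0.5],[[-2.4,1.2,0],[0,0,2.5],0.5],[[-2.4,1.3,0],[0,0,2.5],0.5],[[-2.3,1.4,0],[0,0,2.5],0.5],[[-1.2,0.8,0],[0,0,1.3],0.5]]' && python3 -m handwheel '[[[0,0,0],[0,0,0],0.5],[[0,0,0],[0,0,0],0.5]]'; python3 r.py; python3 -c "
from h import *
plan(hook(.015,.249),RH,5)"
```

```text
time_s: 31.62
tcp_pos: [0.519, -0.1676, 0.2556]
tcp_rot: [0.88, 0.475, -0.001, -0.002]
force: [0.6, 0.8, -6.9]
opening: 0.0094
grip_force: 60.0
time_s: 32.25
tcp_pos: [0.4988, -0.2887, 0.2556]
tcp_rot: [0.923, 0.385, -0.001, -0.001]
force: [0.8, 0.1, -7.1]
opening: 0.0095
grip_force: 60.0
time_s: 32.5
tcp_pos: [0.4995, -0.2868, 0.256]
tcp_rot: [0.922, 0.387, -0.001, -0.001]
force: [0.9, 0.6, -7.4]
opening: 0.0101
grip_force: 60.0
tcp [ 0.4995 -0.2868  0.256 ] F [ 0.866   0.5657 -7.4405] t 32.5
side 166 mean [ 0.4907 -0.3006  0.2714] z [0.2554 0.2814] yaw 45.422096 tilt -2.095971
  basket low z 0.10576366234095715
top 85 mean [ 0.5296 -0.2523  0.275 ] z [0.2579 0.282 ] yaw 45.96754 tilt 9.285739
  basket low z 0.0575014086524106
t 32.6 dist mm 119.72974074466163 ang 0.1816986389799741 open 0.009838219903128444 F [-0.5  0.1 -7.4]
[0.05, 2.39, -0.0] [-0.03, 0.01, 0.0]
[0.05, 2.39, -0.0] [-0.03, 0.01, 0.0]
[0.05, 2.39, -0.0] [-0.03, 0.01, 0.0]
[0.05, 2.39, 0.0] [-0.03, 0.01, 0.0]
[0.05, 2.39, 0.0] [-0.03, 0.01, 0.0]
```

```bash
python3 -m handwheel '[[[0.2,0,-0.7],[0,0,0],0.5],[[0,1.5,0],[0,0,0],0.5],[[0,2.5,0],[0,0,0],0.5]]' && python3 -m handwheel '[[[0,2.5,0],[0,0,0],0.5],[[0,2.5,0],[0,0,0],0.5],[[0,2,0],[0,0,0],0.5],[[0,1,0],[0,0,0],0.5],[[0,0,0],[0,0,0],0.5]]'; python3 -c "
from h import *
plan(hook(.015,.211),RH,1)"; python3 r.py
```

```text
time_s: 32.98
tcp_pos: [0.5304, -0.3143, 0.2638]
tcp_rot: [0.922, 0.387, -0.001, -0.001]
force: [-0.4, -0.0, -6.2]
opening: 0.01
grip_force: 60.0
time_s: 33.6
tcp_pos: [0.5868, -0.3703, 0.2627]
tcp_rot: [0.922, 0.386, -0.001, -0.001]
force: [-0.5, 0.2, -7.1]
opening: 0.009
grip_force: 60.0
t 33.6 dist mm 44.76139238280694 ang 0.18667583631046233 open 0.008998009859135755 F [-0.5  0.2 -7.1]
[0.09, -0.09, 4.47] [-0.17, 0.06, -0.05]
tcp [ 0.5868 -0.3703  0.2627] F [-0.4553  0.1741 -7.0558] t 33.6
side 124 mean [ 0.5713 -0.39    0.2803] z [0.2631 0.2884] yaw 45.240337 tilt -3.49381
  basket low z 0.11267111109688724
top 103 mean [ 0.6145 -0.3357  0.2796] z [0.2628 0.2887] yaw 41.421513 tilt 19.251017
  basket low z 0.036032737938922435
```

Threaded with no contact. I lower the bar onto the arm.

```bash
python3 -m handwheel '[[[0.1,0,1.5],[0,0,0],0.5],[[0,0,1.5],[0,0,0],0.5],[[0,0,0.8],[0,0,0],0.5],[[0,0,0],[0,0,0],0.5]]' && python3 -m handwheel '[[[0,0,0.3],[0,0,0],0.5],[[0,0,0.3],[0,0,0],0.5],[[0,0,0],[0,0,0],0.5]]'
```

```text
time_s: 34.2
tcp_pos: [0.5867, -0.369, 0.2239]
tcp_rot: [0.922, 0.386, -0.001, -0.002]
force: [0.4, 0.8, -6.8]
opening: 0.0097
grip_force: 60.0
time_s: 34.58
tcp_pos: [0.587, -0.3693, 0.2189]
tcp_rot: [0.922, 0.386, -0.001, -0.001]
force: [-0.2, -0.3, -6.2]
opening: 0.01
grip_force: 60.0
```

```bash
python3 -m handwheel '[[[0,0,0.2],[0,0,0],0.5],[[0,0,0.2],[0,0,0],0.5],[[0,0,0],[0,0,0],0.5]]' 30
```

```text
time_s: 34.95
tcp_pos: [0.5874, -0.3695, 0.2171]
tcp_rot: [0.922, 0.386, -0.001, -0.001]
force: [-8.4, 5.6, 13.8]
opening: 0.0098
grip_force: 30.0
```

```bash
python3 -m handwheel '[[[0,0,0],[0,0,0],0.5],[[0,0,0],[0,0,0],0.5],[[0,0,0],[0,0,0],0.5]]' 5 && python3 -m handwheel '[[[0,0,0],[0,0,0],2],[[0,0,0],[0,0,0],3],[[0,0,0],[0,0,0],4],[[0,0,0],[0,0,0],5],[[0,0,0],[0,0,0],5]]' 5; python3 r.py
```

```text
time_s: 35.33
tcp_pos: [0.5879, -0.3699, 0.2169]
tcp_rot: [0.922, 0.386, -0.0, 0.0]
force: [-1.5, 1.4, 7.1]
opening: 0.0098
grip_force: 5.0
time_s: 35.95
tcp_pos: [0.5871, -0.3693, 0.2149]
tcp_rot: [0.922, 0.386, -0.001, -0.001]
force: [-0.7, 0.1, 0.2]
opening: 0.0498
grip_force: 0.0
tcp [ 0.5871 -0.3693  0.2149] F [-0.6661  0.096   0.1947] t 35.95
side 197 mean [ 0.5822 -0.3808  0.2345] z [0.2179 0.2425] yaw 43.85238 tilt -2.2460673
  basket low z 0.06642317959601551
top 93 mean [ 0.6178 -0.335   0.2353] z [0.2191 0.2431] yaw 39.887486 tilt 13.143601
  basket low z 0.06589892699040156
```

Bar top sits at about 0.242, as it should (0.211 + 0.030). I retract straight up, wait, and check that the basket is at rest.

```bash
python3 -m handwheel '[[[0,0,-2],[0,0,0],5],[[0,0,-4],[0,0,0],5],[[0,0,-5],[0,0,0],5],[[0,0,-5],[0,0,0],5],[[0,0,-2],[0,0,0],5]]' && python3 -m handwheel '[[[0,0,0],[0,0,0],5],[[0,0,0],[0,0,0],5],[[0,0,0],[0,0,0],5],[[0,0,0],[0,0,0],5],[[0,0,0],[0,0,0],5]]'
cat > e.py <<'E'
from m import *
print(ctrl.read_state()['time_s'])
for nm in('side','top'):
    q=snap(nm);P=cloud(q);h=hsv(q)
    m=((h[...,0]<6)|(h[...,0]>174))&(h[...,1]>150)&(h[...,2]>60)&box(P,.48,.7,-.47,-.28,.17,.28); p=sel(P,m)
    if len(p)<10: continue
    v=cv2.fitLine(p.astype(np.float32),cv2.DIST_HUBER,0,.01,.01).ravel(); v=v*np.sign(v[1]); r=cv2.minAreaRect((p[:,:2]*1000).astype(np.float32)); c=np.array(r[0])/1000
    print(nm,len(p),'z',np.percentile(p[:,2],[2,98]),'tilt',np.degrees(np.arcsin(v[2])),r,'rel seat V,W',c@V[:2]-.662,c@W[:2]-.148)
    o=sel(P,box(P,.4,.8,-.55,-.2,.04,.19)); d=o-(V*.678+W*.148); a=d@V;b=d@W; k=(abs(a)<.12)&(abs(b)<.1)
    for s0,s1 in((-.12,-.08),(.08,.12)):
        j=k&(a>s0)&(a<s1); print('   wall',s0,j.sum(),'z top',np.percentile(o[j,2],[50,97]) if j.sum() else '')
    j=k&(abs(b)<.03)&(abs(a)<.07); print('   mid',j.sum(),np.percentile(o[j,2],[10,50,90]) if j.sum() else '')
E
python3 e.py; python3 -m handwheel '[[[0,0,0],[0,0,0],5],[[0,0,0],[0,0,0],5],[[0,0,0],[0,0,0],5],[[0,0,0],[0,0,0],5],[[0,0,0],[0,0,0],5]]'; python3 e.py
```

```text
time_s: 36.67
tcp_pos: [0.5882, -0.37, 0.4001]
tcp_rot: [0.922, 0.386, 0.0, 0.001]
force: [-0.2, -0.4, -1.0]
opening: 0.0501
grip_force: 0.0
time_s: 37.3
tcp_pos: [0.5875, -0.3695, 0.3945]
tcp_rot: [0.922, 0.386, -0.001, -0.001]
force: [-1.1, 0.5, 0.4]
opening: 0.0501
grip_force: 0.0
37.3
side 253 z [0.2188 0.2434] tilt 0.23617859 ((588.6324462890625, -372.90765380859375), (139.74342346191406, 10.05859375), 45.747901916503906) rel seat V,W 0.01921678598516341 -0.0013986167005232142
   wall -0.12 312 z top [0.1003 0.1312]
   wall 0.08 209 z top [0.1049 0.124 ]
   mid 549 [0.0781 0.1044 0.1106]
top 339 z [0.2181 0.2439] tilt -1.1700152 ((587.5990600585938, -368.9764404296875), (129.80584716796875, 12.75863265991211), 44.72776412963867) rel seat V,W 0.01572429891491689 0.0006810130251670987
   wall -0.12 345 z top [0.0997 0.1327]
   wall 0.08 197 z top [0.0927 0.1243]
   mid 481 [0.0718 0.1024 0.1114]
time_s: 38.02
tcp_pos: [0.5876, -0.3695, 0.395]
tcp_rot: [0.922, 0.386, -0.001, -0.001]
force: [0.4, 0.3, 0.3]
opening: 0.0502
grip_force: 0.0
38.025
side 244 z [0.2182 0.2434] tilt 0.3346526 ((591.0277709960938, -370.24078369140625), (126.53620910644531, 10.16020393371582), 45.261451721191406) rel seat V,W 0.019056018436502287 0.002182434886561141
   wall -0.12 311 z top [0.0996 0.1319]
   wall 0.08 211 z top [0.1041 0.124 ]
   mid 547 [0.078  0.1044 0.1108]
top 337 z [0.2172 0.2441] tilt -0.3221075 ((587.0524291992188, -369.521240234375), (132.54583740234375, 12.05630111694336), 45.43831253051758) rel seat V,W 0.015716269439240316 -9.070431371346888e-05
   wall -0.12 349 z top [0.1    0.1331]
   wall 0.08 196 z top [0.0924 0.1236]
   mid 479 [0.0726 0.1021 0.1116]
```

The basket hangs on the hook, 16–19 mm behind the seat, within 2 mm of centre sideways and about 2° off level. It did not move between the two checks. The sleeve top is at 0.111, as expected in the cradle. Handing in.

```bash
python3 -c "
from plant import ctrl
print(ctrl.close_job())"
```

```text
the job is handed in; nothing more can be done
None
```

I put the matching 105 mm sleeve (sleeve_c) in the wash basket, hung the basket at rest on the washer's hook, and handed the job in at about 38 s; no verdict came back. On the first approach the basket bumped the hook tip and rolled in the grip, so I set it down level on the bench and regripped it before hanging it.

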